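# Refit a stock-trolley wheel and lock it with its R-clip

### The job

Put the loose wheel on the trolley rail's bare stub axle, down against its collar, and lay the big flat washer over the axle on top of the hub. Then lock them with the R-clip: push its straight leg right through the axle's cross-hole, from either side, until the bent leg has ridden over the axle and snapped home round it, the clip lying level. Leave the carton, the tin and the spanner where they are.

Things in the scene. Friction and masses are not known exactly. Their poses are not given: they have to be found in the camera images.
- rail: Blue steel trolley side rail, 450 x 60 mm, 30 mm high, strapped to the bench (cannot move; its place and yaw vary). Bare upright steel stub axle, 25 mm diameter, on its near end. Origin on the bench under that axle; x along the rail to its far end, where a second wheel is already fitted in just the same way, 360 mm away; y along the cross-hole; z up.
- axle_seat (a point): On the bare axle's centre line, level with the top of the 40 mm wide collar at its foot, on which the wheel's hub is to rest; 36 mm above the bench. Axes as the rail's.
- cross_hole (a point): Centre of the bare axle's cross-hole, on the axle's centre line 72 mm above axle_seat (108 mm above the bench). Level round hole, 8 mm diameter, right through along y, countersunk to 12 mm at both mouths. With wheel and washer on, the washer's top lies 6 mm below this point. Axes as the rail's.
- axle_tip (a point): Top end of the bare axle, on its centre line, 15 mm above cross_hole (123 mm above the bench); chamfered 4 mm all round.
- wheel_center (a point): Centre of the loose wheel, lying flat on one end of its hub (centre 30 mm up), axis z upright. Black tyre 160 mm diameter, 40 mm wide; hub 50 mm diameter, 60 mm long, 10 mm proud of the tyre at both ends, 27 mm bore; both ends alike. Free recess 28 mm wide round the hub, clear to 20 mm below the hub's end, for gripping the hub from above.
- washer_center (a point): Centre of the big flat steel washer, 60 mm outside diameter, 27 mm hole, 6 mm thick, lying flat on the bench (centre 3 mm up). 0.1 kg.
- clip_coil (a point): Centre of the coil (ring 30 mm outside diameter, to be gripped across y) of the R-clip, 6 mm round spring wire, 70 g, lying flat (centre 3 mm up). x along the straight leg to its tip, y to the bent leg's side, z up. Straight leg at y = -12 mm, tip at x = 90 mm, tapered over the last 15 mm. Bent leg: out of the coil at y = +12, in, bowed round the shaft's place, flared to x = 82, y = 7.
- clip_seat (a point): Point on the straight leg's centre line (x 52, y -12 mm from clip_coil, same axes) that lies at cross_hole when the clip is home. The sprung bent leg meets the axle when this point is still about 24 mm short of it; riding over takes up to about 15 N along the leg, then it snaps home.
- clip_leg (a joint): How far the R-clip's bent leg is sprung open, rad: 0 at rest and when home round the axle, 0.06 to 0.09 while it rides over the axle.
- wheel: The loose wheel, 0.56 to 0.84 kg; origin at the lower end of its hub, 30 mm below wheel_center.
- washer: The washer; origin at the centre of its underside.
- clip: The R-clip; origin 3 mm below clip_coil, same axes.
- carton: Bystander: small closed cardboard carton 90 x 75 x 55 mm; origin at the centre of its underside.
- grease_tin: Bystander: metal tin, 74 mm in diameter, 60 mm high; origin at the centre of its underside.
- spanner: Bystander: steel spanner, 200 mm long, lying flat on the bench; origin on its underside.

How it is judged:
On the way, in this order (a step that is already met when the one before it is completed fails the run):
1. the wheel is down on the axle against the collar (horizontal distance between wheel_center and axle_seat below 0.005 m and z of wheel_center in the frame of axle_seat below 0.034 m and angle between wheel_center's own z axis and vertical below 0.08 rad), for 0.2 s.
2. the washer is over the axle, flat on the hub (all of step 1 and horizontal distance between washer_center and axle_seat below 0.005 m and z of washer_center in the frame of axle_seat between 0.058 and 0.067 m), for 0.2 s.
3. the R-clip's straight leg is through the cross-hole and its bent leg home round the axle (all of step 2 and distance between clip_seat and cross_hole below 0.005 m and angle between the x axis of clip_seat and the y axis of cross_hole, either way round below 0.2 rad and angle between clip_seat's own z axis and vertical below 0.3 rad and value of joint clip_leg below 0.04 rad), for 0.2 s.
At the end, for the whole second after the job is handed in: Wheel on the axle within 5 mm of centre, hub within 4 mm of the collar, tilt under 0.08 rad; washer flat on the hub; clip_seat within 5 mm of cross_hole, leg along the hole within 0.2 rad, clip level within 0.3, clip_leg under 0.04 rad; all at rest (all of step 3 and linear speed of each of wheel, washer, clip below 0.02 m/s); the robot touches nothing.
It fails at once if the carton, tin or spanner is moved by more than 30 mm (distance of any of carton, grease_tin, spanner from where it was at the start of the episode above 0.03 m).
It also fails if it takes over 72 s, if anything falls off the work surface, if the arm or the gripper's body presses on something with over 40 N, if the wrist force passes 120 N, or if a joint passes its speed limit or range.

### The arm

A 6-joint arm with a two-finger parallel gripper is mounted at the origin on the work surface. World frame = base frame: x ahead of the robot, y to its left, z up, the work surface at z = 0. Lengths are in m, angles in rad, forces in N, time in s.
With the tool pointing down it reaches from about 0.375 to 0.975 m from the base axis. Payload 3.8 kg.
Tool frame: the origin (TCP) lies on the centre line of the jaws, within the pads' length; the fingertips stand 25 mm ahead of it and the grasp point (between the pads) lies 6 mm ahead of it; y points along the fingers, z is the direction in which the jaws open and shut, and the axes are right-handed (so a half turn about y gives the same grasp; the last joint's range is limited). The gripper opens to 85 mm and grips with 20 to 120 N. Pads are 22 mm wide; open, the fingers measure 114 mm over their backs; the gripper's body (76 mm by 85 mm) begins 54 mm behind the grasp point. The pads swing forward as they close: fully open they stand 13 mm farther back than shut.
Start: joints at [-1.281, 0.264, 1.604, -0, 1.274, -0.037], TCP at [0.217, -0.639, 0.23] pointing down, gripper open.
Joint ranges: [-2.63, 2.63], [-0.94, 2.18], [0.31, 2.57], [-1.31, 4.45], [0, 2.66], [-2.55, 2.55]. Speed limits (rad/s): [2.57, 2.57, 3.14, 3.14, 3.14, 3.14].

### API

Orientations are given as a rotation vector (axis times angle).
In Python, from workcell import bot gives the robot as it stands.
- The arm moves only by the shell command python3 -m jog 'ROWS' [FORCE]. ROWS is JSON, a list of rows, each a list of 5 numbers: the shift along the world's x, y, z in mm, then the turn about the world's z in degrees, then the finger opening in mm, from 0 to 85.4. A call has exactly 10 rows; each row is the pose to reach, as a shift and turn from the pose commanded when the call began; what a row does not reach only later rows make up. A row lasts 1/8 s, in which the tool goes at most 62.5 mm and 10.7 degrees, less where a joint would pass 70% of its speed; a pose out of reach is approached as far as the arm can. A call with a gripper value outside its range is refused whole. The fingers move at their own pace and stop on an object; FORCE is the grip in N (left out, the last holds). Time passes only in rows, so rows that repeat a pose let the fingers close, or fill a call up. It gives the time, the measured TCP pose, the force and the opening at its end, in the units of the state.
- bot.read_state(): the state, without advancing time (a new reading comes with each control period).
- bot.read_camera(name): name is "scene" or "top" or "wrist"; returns a dict with "pixels" (420x560x3 uint8, red, green, blue), "fx", "fy", "cx", "cy" (pixels), "dist" ([k1, k2, p1, p2, k3] as OpenCV has them; the pictures are not rectified), "R" (3x3) and "t" (3): a world point X has camera coordinates R X + t. Camera axes: x right, y down, z forward; pixel columns grow to the right and rows downward; lengths in m; the calibration is good to about 2 mm. A picture is of the moment at which its call begins. There is no depth.
- bot.finish_job(): hands the job in, once; it reports no verdict.
The state is a dict: "time": time; "q": joint angles; "joint_vel": joint speeds; "joint_torque": joint torques, N m; "tool_pos": TCP position; "tcp_rot": TCP orientation; "wrist_force": force on the tool from outside, world axes, zero at the start; "torque": the same for the moment, N m; "width": opening from 0.0 (shut) to 1.0 (fully open).
Only numpy, scipy, OpenCV 4.12 (cv2) and the standard library are available. Lean on these libraries where they do the work, as an engineer would, in place of code of your own. Each camera call takes 0.05 s, during which the arm holds its last target.

## Working session

There is one attempt and no reset: what is moved stays moved. The work goes in short steps, Python scripts to look and compute and a shell command to move; the robot and the scene stay as the last step left them, time stands still between calls to the robot, and variables do not carry over. Pictures are saved under pics/ and viewed, and the job is handed in when it is done.

```bash
ls; mkdir -p pics
cat > h.py <<'E'
import numpy as np,cv2,pickle
from workcell import bot
def cam(n,save=None):
    c=bot.read_camera(n)
    if save:
        cv2.imwrite('pics/%s.png'%save,cv2.cvtColor(c['pixels'],cv2.COLOR_RGB2BGR)); pickle.dump(c,open('pics/%s.pkl'%save,'wb'))
    return c
def K(c): return np.array([[c['fx'],0,c['cx']],[0,c['fy'],c['cy']],[0,0,1]])
def ray(c,uv):
    p=cv2.undistortPoints(np.array([[uv]],float),K(c),np.array(c['dist'],float))[0,0]
    R=np.array(c['R']);t=np.array(c['t'])
    d=R.T@np.array([p[0],p[1],1]);return -R.T@t,d/np.linalg.norm(d)
def plane(c,uv,z):
    o,d=ray(c,uv);return o+d*(z-o[2])/d[2]
def tri(obs):
    A=np.zeros((3,3));b=np.zeros(3)
    L=[ray(c,uv) for c,uv in obs]
    for o,d in L:
        P=np.eye(3)-np.outer(d,d);A+=P;b+=P@o
    x=np.linalg.solve(A,b)
    return x,[np.linalg.norm(np.cross(x-o,d)) for o,d in L]
def proj(c,X):
    r=cv2.Rodrigues(np.array(c['R'],float))[0]
    return cv2.projectPoints(np.array(X,float).reshape(-1,3),r,np.array(c['t'],float),K(c),np.array(c['dist'],float))[0].reshape(-1,2)
E
python3 - <<'E'
from h import *
s=bot.read_state();print(s)
for n in('scene','top','wrist'):
    c=cam(n,n+'0');print(n,c['fx'],c['dist'],-np.array(c['R']).T@c['t'],np.array(c['R']).round(2).tolist())
E
```

```text
pics
{'time': 0.0, 'q': array([-1.28090055e+00,  2.64776478e-01,  1.60539086e+00, -2.08243150e-05,
        1.27370399e+00, -3.68653711e-02]), 'joint_vel': array([ 3.51869825e-05, -2.64632177e-03, -7.46365789e-04,  1.06762684e-03,
        2.53978929e-04, -4.05644998e-04]), 'joint_torque': array([ 4.35056310e-03, -5.15100074e+01, -3.67312288e+01,  2.69874090e-04,
        1.29051527e-02, -1.08604974e-05]), 'tool_pos': array([ 0.21646055, -0.63856529,  0.22883722]), 'tcp_rot': array([-0.33739442,  2.04704478, -2.04236563]), 'wrist_force': array([-1.186543  ,  0.26597628, -0.25546645]), 'torque': array([ 0.0024277 , -0.0095038 , -0.01293706]), 'width': 1.0010363242117102}
scene 441.23706253784843 [-0.10687755  0.          0.          0.          0.        ] [ 0.96222427 -0.60805145  0.71786247] [[0.85, 0.52, -0.02], [0.31, -0.53, -0.79], [-0.42, 0.67, -0.61]]
top 507.81362349400354 [-0.16782363  0.          0.          0.          0.        ] [0.28587283 0.09073871 1.2861148 ] [[-0.09, -1.0, 0.0], [-0.98, 0.09, -0.2], [0.2, -0.02, -0.98]]
wrist 322.41677900238636 [-0.02426687  0.          0.          0.          0.        ] [ 0.2832035  -0.61642411  0.37169172] [[0.32, -0.95, -0.0], [-0.91, -0.31, 0.28], [-0.26, -0.09, -0.96]]
```

View pics/scene0.png

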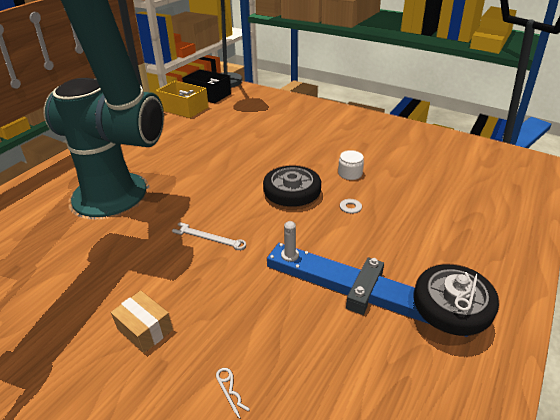

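View pics/top0.png

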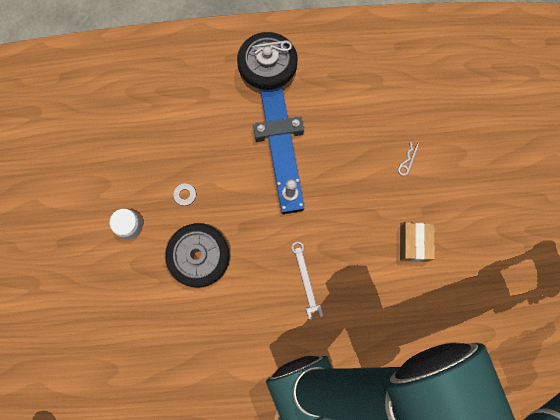

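View pics/wrist0.png

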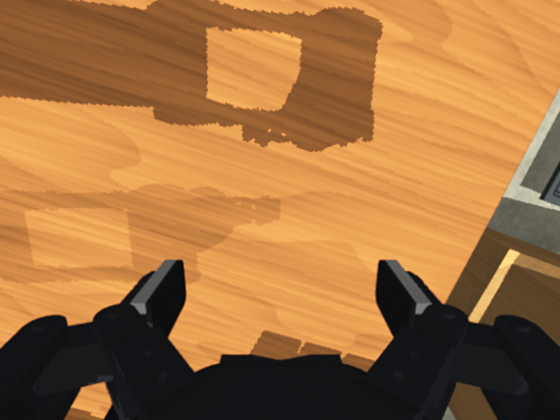

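The top view shows the wheel hub near (197,254), washer (185,194), bare axle (291,187), clip (408,158), spanner (305,280), carton (417,241) and tin (124,222). In the scene view the axle tip is at (290,225). I'll zoom in next.

Run:
```python
from h import *
T=pickle.load(open('pics/top0.pkl','rb'));S=pickle.load(open('pics/scene0.pkl','rb'))
def crop(c,x,y,w,h,s): return cv2.cvtColor(cv2.resize(c['pixels'][y:y+h,x:x+w],None,fx=s,fy=s,interpolation=cv2.INTER_CUBIC),cv2.COLOR_RGB2BGR)
a=np.hstack([crop(T,160,170,80,60,5),crop(T,260,165,80,60,5)])
b=np.hstack([crop(T,380,130,80,60,5),crop(T,160,220,80,60,5)])
cv2.imwrite('pics/zt.png',np.vstack([a,b]))
a=np.hstack([crop(S,255,160,80,60,5),crop(S,250,215,80,60,5)])
b=np.hstack([crop(S,200,360,80,60,5),crop(S,310,180,80,60,5)])
cv2.imwrite('pics/zs.png',np.vstack([a,b]))
for n,uv,z in [('wheel',(197,254),.06),('washer',(185,194),.006),('axle',(291,185),.123),('coil',(404,170),.006),('cliptip',(417,143),.003),('carton',(417,241),.05),('tin',(124,222),.06),('spA',(297,246),.005),('spB',(315,313),.005)]: print(n,plane(T,uv,z).round(3))
```

```text
wheel [0.452 0.26  0.06 ]
washer [0.619 0.288 0.006]
axle [0.587 0.018 0.123]
coil [ 0.631 -0.292  0.006]
cliptip [ 0.704 -0.341  0.003]
carton [ 0.434 -0.285  0.05 ]
tin [0.548 0.438 0.06 ]
spA [0.456 0.012 0.005]
spB [ 0.284 -0.016  0.005]
```

View pics/zt.png

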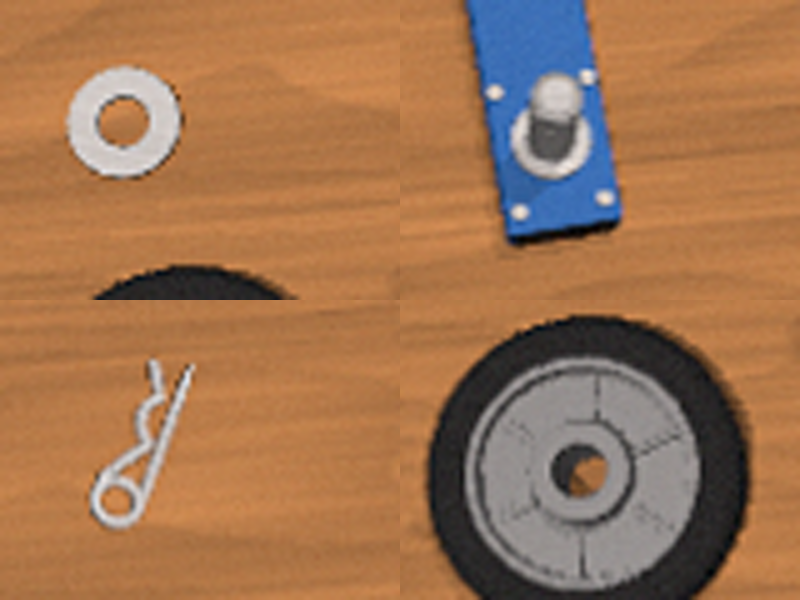

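View pics/zs.png

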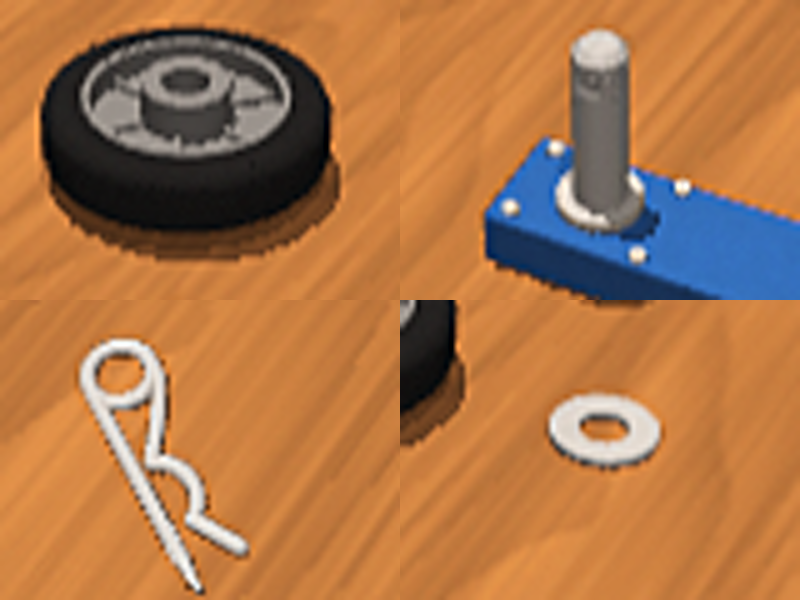

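Run:
```python
from h import *
T=pickle.load(open('pics/top0.pkl','rb'));S=pickle.load(open('pics/scene0.pkl','rb'))
for n,a,b in [('hubtop',(196.2,254.4),(292.0,175.7)),('axtip',(291.2,183.2),(289.8,224)),('washer',(184.5,194.2),(350.4,205.3)),('coil',(403,169.8),(223.7,374)),('cliptip',(418.2,143),(239.6,417.8))]:
    x,r=tri([(T,a),(S,b)]);print(n,x.round(4),np.round(r,4))
print('collar', plane(T,(290.2,191.5),.036))
def crop(c,x,y,w,h,s): return cv2.cvtColor(cv2.resize(c['pixels'][y:y+h,x:x+w],None,fx=s,fy=s,interpolation=cv2.INTER_CUBIC),cv2.COLOR_RGB2BGR)
cv2.imwrite('pics/zf.png',np.hstack([crop(T,230,25,80,80,5),crop(S,410,260,80,80,5)]))
# rail edges via blue mask
for c in (T,):
    h=cv2.cvtColor(c['pixels'],cv2.COLOR_RGB2HSV);m=cv2.inRange(h,(100,120,60),(125,255,255))
    m[:, :240]=0;m[:,320:]=0
    n,l,st,ce=cv2.connectedComponentsWithStats(m)
    i=1+np.argmax(st[1:,4]);print(st[i])
    L=[];Rr=[]
    for y in range(145,200,3):
        xs=np.where(m[y])[0]
        if len(xs)>15: L.append(plane(c,(xs[0]-.5,y),.03)[:2]);Rr.append(plane(c,(xs[-1]+.5,y),.03)[:2])
    for P in(L,Rr):
        v=cv2.fitLine(np.float32(P),cv2.DIST_HUBER,0,.01,.01).ravel();print(v,np.degrees(np.arctan2(v[1],v[0])))
s=bot.read_state();from scipy.spatial.transform import Rotation as Ro
print(Ro.from_rotvec(s['tcp_rot']).as_matrix().round(3))
```

```text
hubtop [0.4529 0.2631 0.0578] [0.002 0.002]
axtip [0.5923 0.0176 0.1201] [0.0005 0.0005]
washer [0.62   0.2906 0.0029] [0.0009 0.0009]
coil [ 0.6336 -0.2903  0.0017] [0.001 0.001]
cliptip [ 7.06e-01 -3.44e-01  5.00e-04] [0.0018 0.0018]
collar [0.59245854 0.01666233 0.036     ]
[ 268  133   36   79 1421]
[0.99717706 0.07508572 0.6720551  0.0535684 ] 4.3061476
[ 0.9967743   0.08025564  0.67318934 -0.00468149] 4.60326
[[-0.947 -0.001  0.321]
 [-0.321  0.002 -0.947]
 [-0.    -1.    -0.002]]
```

View pics/zf.png

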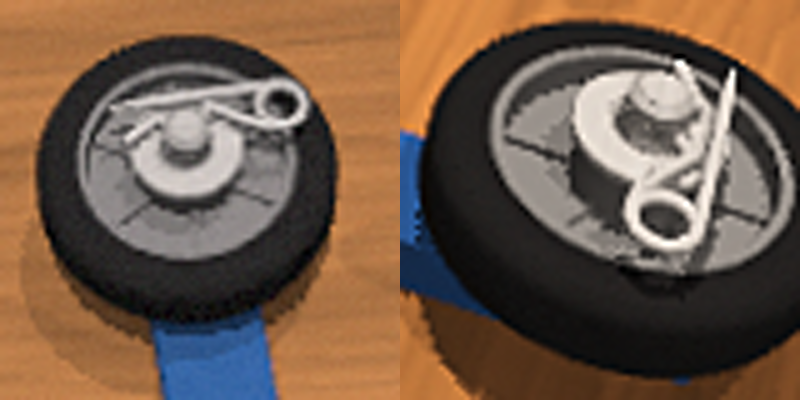

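```bash
python3 -m jog '[[28,45,0,5,85],[56,90,0,10,85],[85,135,0,15,85],[113,180,0,20,85],[141,225,0,25,85],[170,270,0,30,85],[198,315,0,35,85],[226,360,0,40,85],[255,405,0,45,85],[283,450,0,50,85]]' 60
python3 -m jog '[[-5,50,0,6,80],[-10,100,0,12,75],[-15,150,0,18,70],[-20,200,0,24,70],[-24,250,0,30,70],[-28,300,0,36,70],[-34,350,0,42,70],[-40,400,0,47,70],[-48,452,0,51,70],[-48,452,0,51,70]]' 60
python3 - <<'E'
from h import *
c=cam('wrist','w1');s=bot.read_state();print(s['tool_pos'],s['wrist_force'],s['time'],s['width'])
from scipy.spatial.transform import Rotation as Ro
print(Ro.from_rotvec(s['tcp_rot']).as_matrix().round(3))
print('hub pred',proj(c,[[.4529,.263,.06],[.4529,.263,.01],s['tool_pos']]))
T=pickle.load(open('pics/top0.pkl','rb'));
f=plane(T,(266.5,49.3),.123);print('far',f, np.degrees(np.arctan2(*(f[:2]-[.5923,.0176])[::-1])),np.linalg.norm(f[:2]-[.5923,.0176]))
E
```

```text
time: 1.4
tool_pos: [0.5002, -0.1876, 0.23]
tcp_rot: [-1.012, 1.475, -1.475]
wrist_force: [-0.4, -1.0, -0.2]
width: 0.991
time: 2.65
tool_pos: [0.4506, 0.2656, 0.2299]
tcp_rot: [-1.412, 0.816, -0.815]
wrist_force: [-0.0, -0.5, -0.7]
width: 0.818
[0.45097242 0.2638496  0.22978073] [-0.33051057  0.58164547 -0.40789143] 2.7 0.8217162852876488
[[ 0.498 -0.001  0.867]
 [-0.867 -0.001  0.498]
 [ 0.    -1.    -0.001]]
hub pred [[280.47532352 192.00996134]
 [280.48698594 182.10063517]
 [277.82576474 267.68548323]]
far [0.94947647 0.04389693 0.123     ] 4.210775038815116 0.35814320853884946
```

View pics/w1.png

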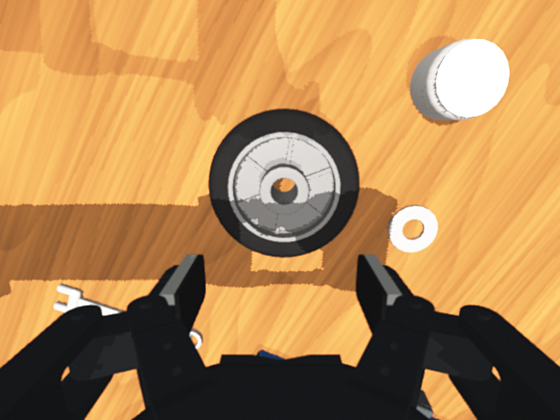

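The wrist view shows the wheel hub ring centred near (285,187), the washer at (413,229) and the tin at (470,80).

Run:
```python
from h import *
c=pickle.load(open('pics/w1.pkl','rb'));T=pickle.load(open('pics/top0.pkl','rb'));S=pickle.load(open('pics/scene0.pkl','rb'))
im=cv2.cvtColor(cv2.resize(c['pixels'][150:230,240:330],None,fx=7,fy=7,interpolation=cv2.INTER_CUBIC),cv2.COLOR_RGB2BGR)
cv2.imwrite('pics/z1.png',im)
for uv in[(285,187)]:
    print('wrist plane',plane(c,uv,.06),'top',plane(T,(196.2,254.4),.06),'scene',plane(S,(292,175.7),.06))
    print(tri([(T,(196.2,254.4)),(S,(292,175.7)),(c,uv)]))
# outer tyre circle by dark mask in wrist & top
print('washer', plane(c,(413,229),.006), tri([(T,(184.5,194.2)),(S,(350.4,205.3)),(c,(413,229))]))
for c2,n in((c,'w'),(T,'t')):
    g=cv2.cvtColor(c2['pixels'],cv2.COLOR_RGB2HSV)[:,:,2]; m=(g<60).astype(np.uint8)
    cs,_=cv2.findContours(m,cv2.RETR_EXTERNAL,cv2.CHAIN_APPROX_NONE)
    for k in cs:
        if cv2.contourArea(k)>800:
            e=cv2.fitEllipse(k);print(n,e, plane(c2,e[0],.05).round(4),plane(c2,e[0],.03).round(4))
```

```text
wrist plane [0.45423568 0.26964681 0.06      ] top [0.45108572 0.26161681 0.06      ] scene [0.45584554 0.2619298  0.06      ]
(array([0.45324642, 0.26590689, 0.05544662]), [np.float64(0.003906351536281743), np.float64(0.0012404749523173921), np.float64(0.003282340228190117)])
washer [0.62090423 0.2926227  0.006     ] (array([0.62069316, 0.2912435 , 0.00322834]), [np.float64(0.0018474760586538541), np.float64(0.00016669898929898402), np.float64(0.00194164338237205)])
w ((280.03350830078125, 354.7985534667969), (159.92918395996094, 552.2503051757812), 89.87521362304688) [0.5539 0.087  0.05  ] [0.5624 0.0722 0.03  ]
w ((283.5399169921875, 182.709716796875), (145.9938507080078, 148.24154663085938), 85.89772033691406) [0.4519 0.271  0.05  ] [0.4541 0.2675 0.03  ]
t ((368.3877868652344, 381.44805908203125), (71.90216827392578, 161.60751342773438), 70.90833282470703) [ 0.1086 -0.1228  0.05  ] [ 0.1057 -0.1263  0.03  ]
t ((197.11053466796875, 254.93820190429688), (62.4920654296875, 63.18010711669922), 47.4532585144043) [0.4509 0.2609 0.05  ] [0.4536 0.2636 0.03  ]
t ((266.9617614746094, 60.208003997802734), (53.752601623535156, 55.43575668334961), 78.81961822509766) [0.9578 0.0427 0.05  ] [0.9687 0.0419 0.03  ]
```

View pics/z1.png

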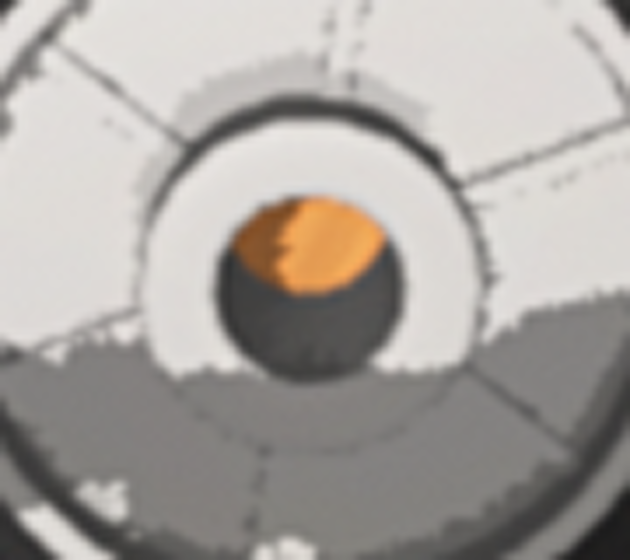

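Run:
```python
from h import *
c=pickle.load(open('pics/w1.pkl','rb'));T=pickle.load(open('pics/top0.pkl','rb'));S=pickle.load(open('pics/scene0.pkl','rb'))
print(plane(c,(284,190.5),.06),tri([(T,(196.2,254.4)),(S,(292,175.7)),(c,(284,190.5))]))
s=bot.read_state();print(s['tool_pos'],s['joint_vel'])
c=cam('wrist','w2');print(plane(c,(284,190.5),.06)); s=bot.read_state();print(s['tool_pos'])
```

```text
[0.45516239 0.26608261 0.06      ] (array([0.45373356, 0.26416463, 0.05715235]), [np.float64(0.003065994959771796), np.float64(0.0010236376755375389), np.float64(0.002247061132566788)])
[0.45097242 0.2638496  0.22978073] [-0.04572774 -0.01200101  0.01525283 -0.01025613  0.00560772 -0.00145251]
[0.45545072 0.26408257 0.06      ]
[0.45123776 0.2627416  0.22972646]
```

```bash
python3 -m jog '[[2,0,-40,0,66],[2,0,-80,0,66],[2,0,-110,0,66],[2,0,-130,0,66],[2,0,-145,0,66],[2,0,-155,0,66],[2,0,-161,0,66],[2,0,-163,0,66],[2,0,-163,0,50],[2,0,-163,0,40]]' 100
python3 -m jog '[[0,0,0,0,40],[0,0,0,0,40],[0,0,0,0,40],[0,0,10,0,40],[0,0,25,0,40],[0,0,50,0,40],[0,0,80,0,40],[0,0,110,0,40],[0,0,140,0,40],[0,0,140,0,40]]' 100
python3 - <<'E'
from h import *
c=cam('wrist','w3');d=cam('scene','s3');s=bot.read_state();print(s['tool_pos'],s['wrist_force'],s['time'],s['width'])
E
```

```text
time: 4.0
tool_pos: [0.4541, 0.2631, 0.0678]
tcp_rot: [-1.41, 0.818, -0.819]
wrist_force: [0.0, -0.1, 0.1]
width: 0.467
time: 5.25
tool_pos: [0.456, 0.2639, 0.2118]
tcp_rot: [-1.404, 0.815, -0.822]
wrist_force: [-0.1, 0.3, 0.3]
width: 0.467
[0.45382165 0.26282279 0.20789372] [-0.60749317  0.18304624 -0.11257811] 5.35 0.4658016053644077
```

View pics/w3.png

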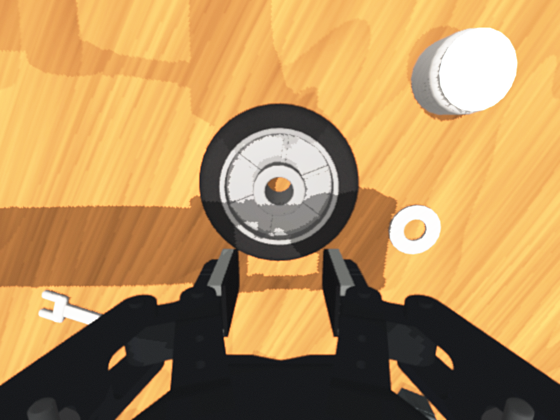

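View pics/s3.png

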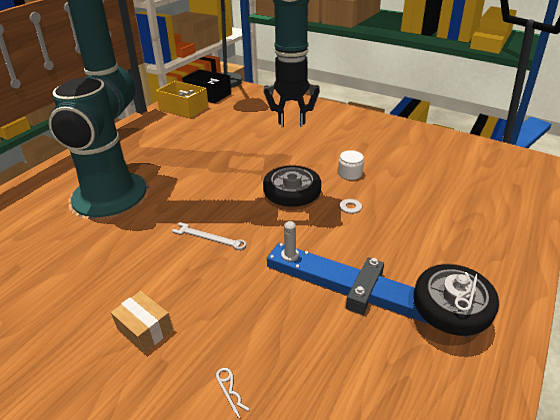

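The gripper came up empty. In the scene view the fingertips are at (291,124) and the wheel is still on the bench at (292,186). I'll check where the tips really are.

Run:
```python
from h import *
S=pickle.load(open('pics/s3.pkl','rb'));W=pickle.load(open('pics/w3.pkl','rb'))
p=np.array([.4538,.2628,.208])
for d in(0,.006,.012,.018,.025): print(d,proj(S,p-[0,0,d]),proj(W,p-[0,0,d]))
j=np.array([.867,.498,0])*.02
print(proj(W,[p-[0,0,.012]+j,p-[0,0,.012]-j,p-[0,0,.025]+j,p-[0,0,.025]-j]))
im=cv2.resize(S['pixels'][60:160,235:345],None,fx=6,fy=6,interpolation=cv2.INTER_CUBIC)
cv2.imwrite('pics/z3.png',cv2.cvtColor(im,cv2.COLOR_RGB2BGR))
print(plane(W,(279,188),.06))
```

```text
0 [[291.52728314 126.18625096]] [[274.13272669 261.06385318]]
0.006 [[291.5272793 128.3231516]] [[274.2588503  256.00395733]]
0.012 [[291.52721341 130.4472656 ]] [[274.37657204 251.28323759]]
0.018 [[291.52708673 132.55867395]] [[274.48670097 246.86883127]]
0.025 [[291.52686373 135.00603312]] [[274.60652899 242.06765784]]
[[311.95252666 251.05992212]
 [236.75583466 251.47788651]
 [309.63599835 241.86843949]
 [239.53767955 242.24726908]]
[0.45420309 0.26806955 0.06      ]
```

View pics/z3.png

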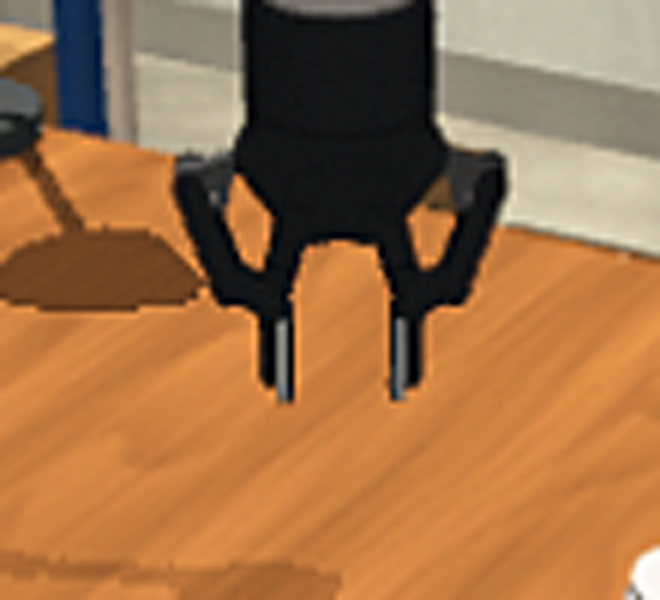

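```bash
python3 -m jog '[[0,0,-40,0,66],[0,0,-80,0,66],[0,0,-110,0,66],[0,0,-130,0,66],[0,0,-145,0,66],[0,0,-152,0,66],[0,0,-157,0,66],[0,0,-157,0,66],[0,0,-157,0,50],[0,0,-157,0,40]]' 100
python3 - <<'E'
from h import *
d=cam('scene','s4');s=bot.read_state();print(s['tool_pos'],s['wrist_force'],s['time'],s['width'])
im=cv2.resize(d['pixels'][120:220,235:345],None,fx=6,fy=6,interpolation=cv2.INTER_CUBIC)
cv2.imwrite('pics/z4.png',cv2.cvtColor(im,cv2.COLOR_RGB2BGR))
E
```

```text
time: 6.6
tool_pos: [0.4553, 0.2636, 0.0523]
tcp_rot: [-1.408, 0.817, -0.82]
wrist_force: [-0.7, -0.6, 6.9]
width: 0.521
[0.45526411 0.26358412 0.05231139] [-1.05162246 -0.18203849  6.55258841] 6.65 0.5216530535531737
```

View pics/z4.png

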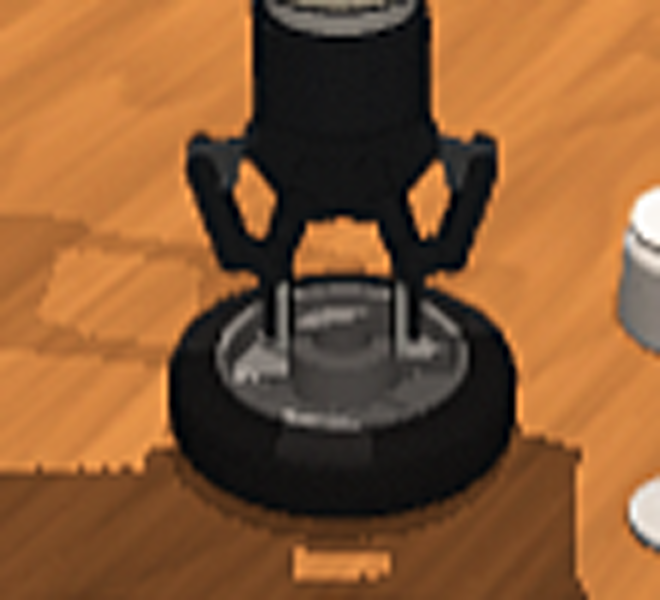

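Run:
```python
from h import *
d=cam('wrist','w5');e=cam('top','t5');s=bot.read_state();print(s['tool_pos'],s['wrist_force'],s['torque'],s['time'],s['width'])
im=cv2.resize(e['pixels'][200:300,150:260],None,fx=4,fy=4,interpolation=cv2.INTER_CUBIC)
im2=cv2.resize(d['pixels'][100:380,130:430],(429,400))
cv2.imwrite('pics/z5.png',cv2.cvtColor(np.hstack([im2[:,:360],im]),cv2.COLOR_RGB2BGR))
```

```text
[0.45529258 0.26359637 0.0523419 ] [-0.23870892 -0.33954744  5.87715788] [-0.00245105  0.01916383 -0.07069528] 6.75 0.5208628776697969
```

View pics/z5.png

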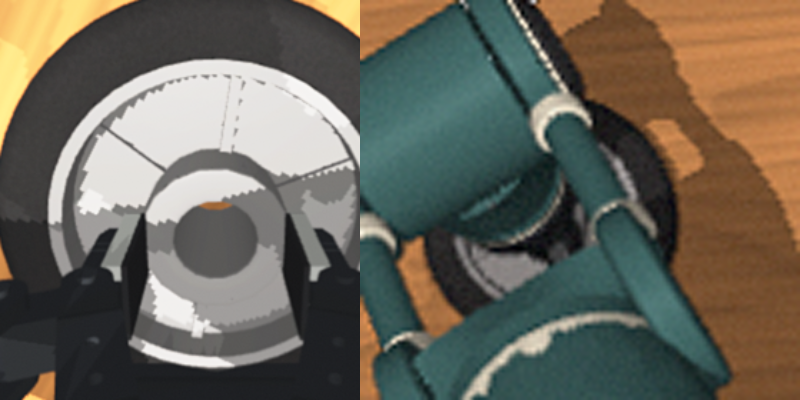

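View pics/w5.png

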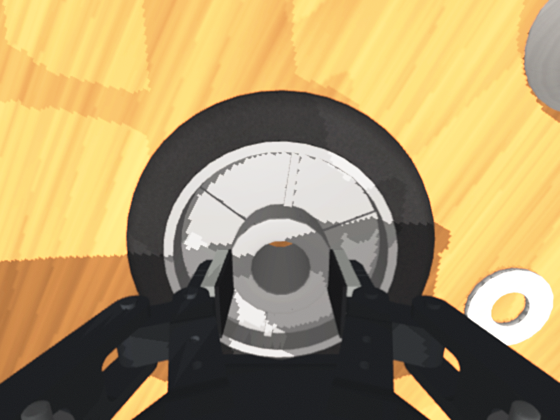

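Run:
```python
from h import *
W=pickle.load(open('pics/w5.pkl','rb'));
print(plane(W,(281,264),.06))
p=np.array([.4553,.2636,.0523]);x=np.array([-.498,.867,0]);j=np.array([.867,.498,0])
for d in (0,-.005,-.01):
  for a in(-.011,.011):
    print(d,a,proj(W,[p-[0,0,d]+x*a+j*.0222,p-[0,0,d]+x*a-j*.0222]).round(0).tolist())
im=cv2.resize(W['pixels'][190:370,190:370],None,fx=3.3,fy=3.3,interpolation=cv2.INTER_CUBIC)
cv2.imwrite('pics/z6.png',cv2.cvtColor(np.clip(im*1.6,0,255).astype(np.uint8),cv2.COLOR_RGB2BGR))
```

```text
[0.45406354 0.2675113  0.06      ]
0 -0.011 [[324.0, 285.0], [234.0, 285.0]]
0 0.011 [[326.0, 243.0], [232.0, 244.0]]
-0.005 -0.011 [[325.0, 290.0], [233.0, 290.0]]
-0.005 0.011 [[327.0, 247.0], [231.0, 248.0]]
-0.01 -0.011 [[327.0, 295.0], [232.0, 296.0]]
-0.01 0.011 [[329.0, 252.0], [229.0, 252.0]]
```

View pics/z6.png

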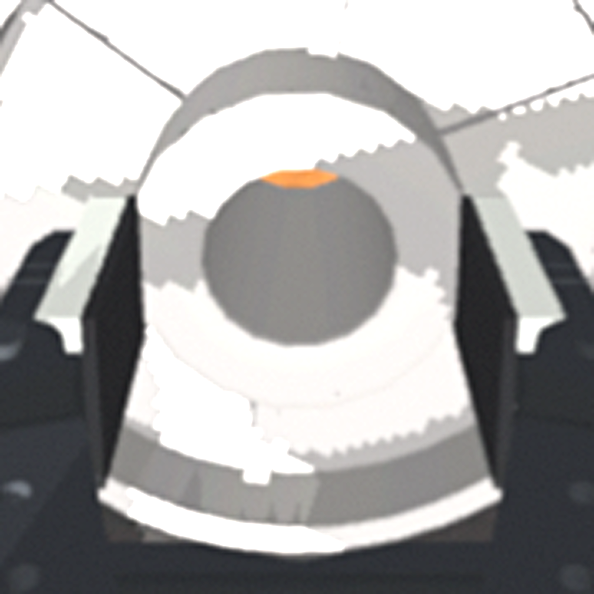

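```bash
python3 -m jog '[[0,0,2,0,38],[0,0,8,0,38],[0,0,20,0,38],[0,0,40,0,38],[0,0,65,0,38],[0,0,95,0,38],[0,0,125,0,38],[0,0,145,0,38],[0,0,155,0,38],[0,0,155,0,38]]' 110
python3 - <<'E'
from h import *
d=cam('scene','s7');s=bot.read_state();print(s['tool_pos'],s['wrist_force'],s['time'],s['width'])
E
```

```text
time: 8.0
tool_pos: [0.4538, 0.2628, 0.2057]
tcp_rot: [-1.41, 0.819, -0.82]
wrist_force: [-0.3, 0.2, -7.3]
width: 0.514
[0.45325408 0.26250343 0.20468218] [ 0.5554757  -0.76942976 -7.01315259] 8.05 0.5175533265686616
```

View pics/s7.png

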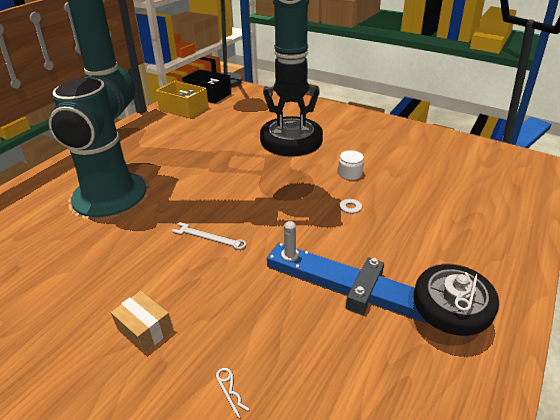

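The wheel is held: it hangs at (291,135) in the scene view, and the 7 N load matches about 0.7 kg. I'll carry it above the axle.

```bash
python3 -m jog '[[14,-25,0,0,38],[34,-61,0,0,38],[58,-104,0,0,38],[82,-147,0,0,38],[106,-189,0,0,38],[124,-222,0,0,38],[134,-240,0,0,38],[138,-246,0,0,38],[138,-246,0,0,38],[138,-246,0,0,38]]'
python3 - <<'E'
from h import *
d=cam('scene','s8');w=cam('wrist','w8');e=cam('top','t8');s=bot.read_state();print(s['tool_pos'],s['wrist_force'],s['time'],s['width'])
im=cv2.resize(d['pixels'][130:270,200:380],None,fx=4.4,fy=4.2,interpolation=cv2.INTER_CUBIC)
cv2.imwrite('pics/z8.png',cv2.cvtColor(im,cv2.COLOR_RGB2BGR))
E
```

```text
time: 9.3
tool_pos: [0.591, 0.018, 0.205]
tcp_rot: [-1.411, 0.819, -0.817]
wrist_force: [-0.4, 1.0, -7.0]
width: 0.515
[0.59131564 0.01773761 0.20528002] [ 0.28800762 -1.20225341 -6.6341104 ] 9.45 0.5182020207466267
```

View pics/z8.png

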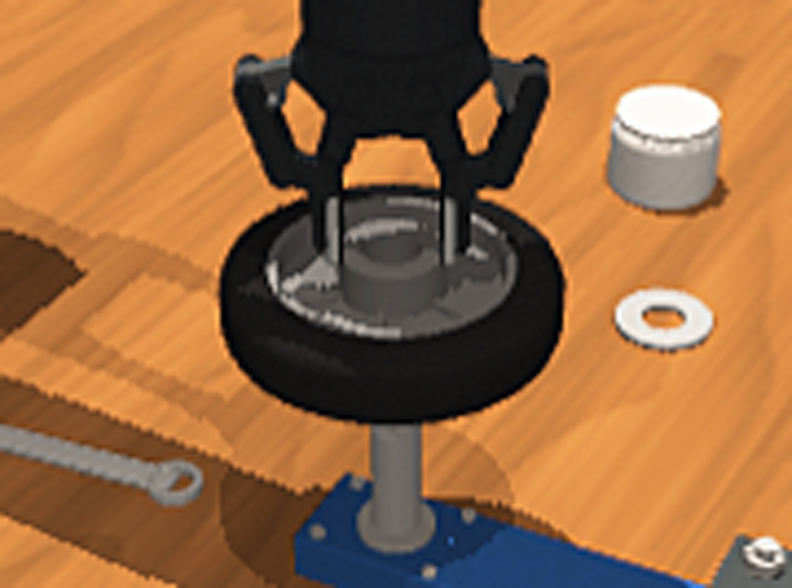

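View pics/w8.png

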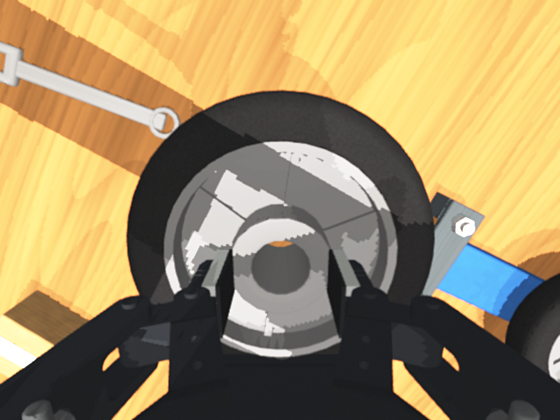

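View pics/t8.png

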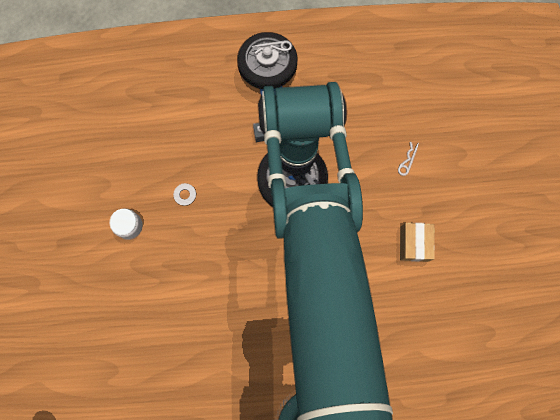

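Run:
```python
from h import *
d=pickle.load(open('pics/s8.pkl','rb'));w=pickle.load(open('pics/w8.pkl','rb'));T=pickle.load(open('pics/top0.pkl','rb'))
print('hub scene',plane(d,(290.1,188.7),.213),'wrist',plane(w,(281,264.5),.213))
print('axle tip scene',plane(d,(289.8,224),.123),'top',plane(T,(291.2,183.2),.123))
print('pred px of axle axis pts',proj(d,[[.5923,.0174,z] for z in (.036,.123,.153,.213)]))
```

```text
hub scene [0.59422446 0.01671573 0.213     ] wrist [0.5899796 0.0217686 0.213    ]
axle tip scene [0.59442801 0.014924   0.123     ] top [0.59105974 0.01742468 0.123     ]
pred px of axle axis pts [[289.59018972 252.96194949]
 [289.52861294 223.04052134]
 [289.50319379 211.90629305]
 [289.44469769 188.2542639 ]]
```

```bash
python3 -m jog '[[0,-1,-10,0,38],[0,-1,-20,0,38],[0,-1,-25,0,38],[0,-1,-29,0,38],[0,-1,-33,0,38],[0,-1,-37,0,38],[0,-1,-41,0,38],[0,-1,-45,0,38],[0,-1,-49,0,38],[0,-1,-49,0,38]]'
python3 - <<'E'
from h import *
d=cam('scene','s9');w=cam('wrist','w9');s=bot.read_state();print(s['tool_pos'],s['wrist_force'],s['torque'],s['time'],s['width'])
im=cv2.resize(d['pixels'][130:270,200:380],None,fx=4.4,fy=4.2,interpolation=cv2.INTER_CUBIC)
cv2.imwrite('pics/z9.png',cv2.cvtColor(im,cv2.COLOR_RGB2BGR))
E
```

```text
time: 10.7
tool_pos: [0.5927, 0.0163, 0.1562]
tcp_rot: [-1.409, 0.818, -0.82]
wrist_force: [4.9, 4.7, -6.7]
width: 0.514
[0.59269327 0.01635007 0.15618561] [ 4.61954986  4.75692576 -5.91542699] [ 0.93089798 -1.01924179 -0.02169378] 10.8 0.5147402062869985
```

View pics/z9.png

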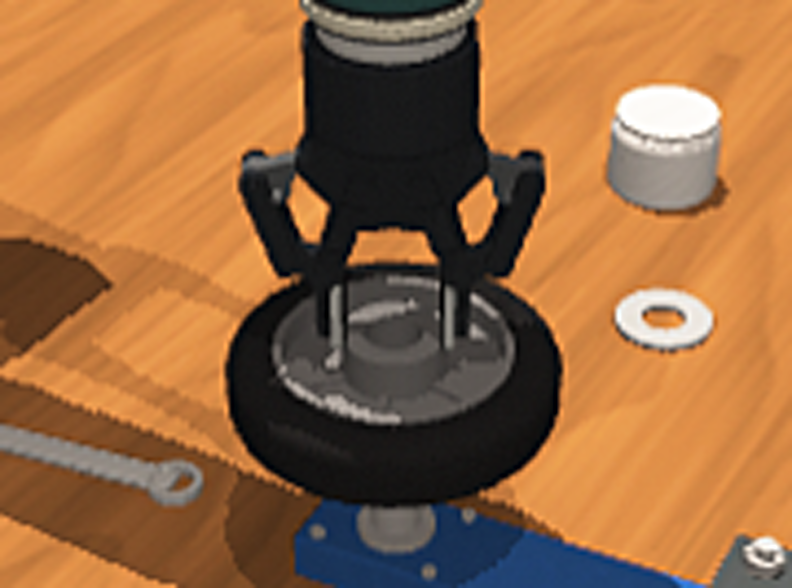

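View pics/w9.png

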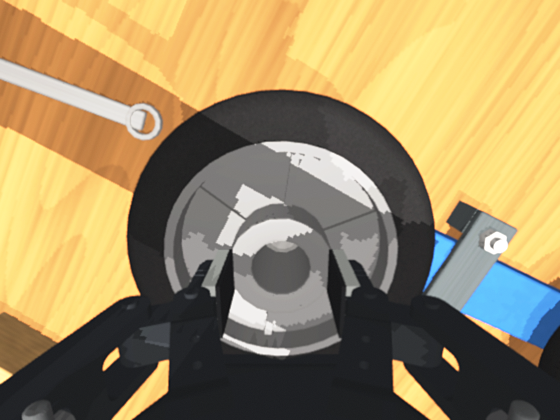

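The wheel has entered the axle. The lateral force of about +5 N in x and y says I should ease that way while lowering.

```bash
python3 -m jog '[[1,1,0,0,38],[1,1,-8,0,38],[1,1,-16,0,38],[1,1,-25,0,38],[1,1,-34,0,38],[1,1,-43,0,38],[1,1,-52,0,38],[1,1,-60,0,38],[1,1,-66,0,38],[1,1,-67,0,38]]'
python3 - <<'E'
from h import *
s=bot.read_state();print(s['tool_pos'],s['wrist_force'],s['torque'],s['time'],s['width'])
E
```

```text
time: 12.05
tool_pos: [0.5927, 0.0169, 0.0887]
tcp_rot: [-1.411, 0.819, -0.819]
wrist_force: [1.7, 5.3, -2.1]
width: 0.519
[0.59267999 0.01694783 0.0886643 ] [ 1.68508279  5.28173013 -2.10206763] [ 0.82811239 -0.48906049 -0.03966377] 12.05 0.5188947516968281
```

```bash
python3 -m jog '[[0,0,0,0,66],[0,0,0,0,66],[0,0,0,0,66],[0,0,15,0,66],[0,0,50,0,70],[0,0,95,0,80],[5,50,130,0,80],[10,105,140,0,80],[16,160,140,0,80],[22,215,140,0,80]]' 60
python3 -m jog '[[5,40,-10,5,80],[6,59,-20,12,80],[6,59,-30,20,80],[6,59,-40,24,80],[6,59,-40,28,80],[6,59,-40,28,80],[6,59,-40,28,80],[6,59,-40,28,80],[6,59,-40,28,80],[6,59,-40,28,80]]' 60
python3 - <<'E'
from h import *
d=cam('scene','s10');w=cam('wrist','w10');e=cam('top','t10');s=bot.read_state();print(s['tool_pos'],s['wrist_force'],s['time'],s['width'])
from scipy.spatial.transform import Rotation as Ro
print(Ro.from_rotvec(s['tcp_rot']).as_matrix().round(3))
im=cv2.resize(d['pixels'][160:280,220:380],None,fx=3.7,fy=3.7,interpolation=cv2.INTER_CUBIC)
im2=cv2.resize(e['pixels'][140:220,255:325],None,fx=3,fy=5.55,interpolation=cv2.INTER_CUBIC)[:444]
cv2.imwrite('pics/z10.png',cv2.cvtColor(np.hstack([im,im2]),cv2.COLOR_RGB2BGR))
E
```

```text
time: 13.3
tool_pos: [0.6152, 0.2333, 0.2315]
tcp_rot: [-1.409, 0.817, -0.821]
wrist_force: [0.9, -0.4, 0.2]
width: 0.935
time: 14.55
tool_pos: [0.6207, 0.2907, 0.1892]
tcp_rot: [-1.525, 0.442, -0.442]
wrist_force: [-0.0, -0.9, -0.9]
width: 0.935
[0.62062138 0.29072419 0.18912383] [-0.00093351 -0.59061979  0.02435131] 14.7 0.9372014970318957
[[ 0.845 -0.     0.534]
 [-0.534 -0.     0.845]
 [-0.    -1.    -0.   ]]
```

View pics/z10.png

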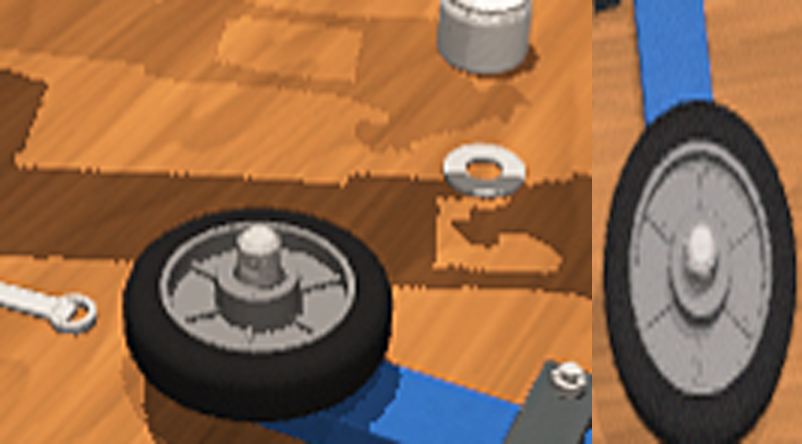

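View pics/w10.png

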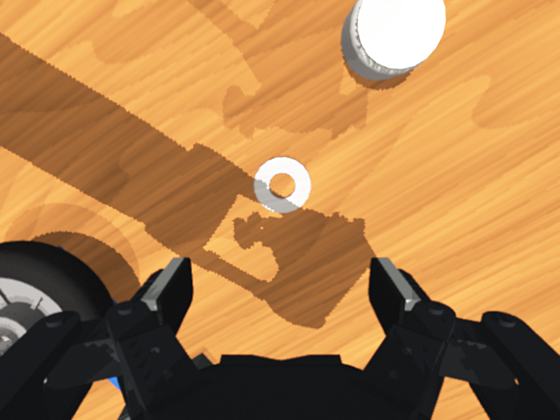

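The wheel is down on the collar. The axle stands proud of the hub at zoom (258,250), and the washer is in the wrist view at (282,185).

```bash
python3 - <<'E'
from h import *
w=pickle.load(open('pics/w10.pkl','rb'));print(plane(w,(282.5,184.5),.006))
T=pickle.load(open('pics/t10.pkl','rb'));S=pickle.load(open('pics/s10.pkl','rb'))
def m(c,roi):
    h=cv2.cvtColor(c['pixels'],cv2.COLOR_RGB2HSV);k=((h[:,:,1]<40)&(h[:,:,2]>120)).astype(np.uint8)
    x,y,W,H=roi;z=np.zeros_like(k);z[y:y+H,x:x+W]=k[y:y+H,x:x+W]
    cs,_=cv2.findContours(z,cv2.RETR_EXTERNAL,cv2.CHAIN_APPROX_NONE);q=max(cs,key=cv2.contourArea);return cv2.fitEllipse(q)
e=m(w,(240,150,85,75));print(e,plane(w,e[0],.006))
T0=pickle.load(open('pics/top0.pkl','rb'));e=m(T0,(165,175,40,40));print(e,plane(T0,e[0],.006))
E
python3 -m jog '[[0,0,-30,0,72],[0,0,-60,0,72],[0,0,-90,0,72],[0,0,-115,0,72],[0,0,-135,0,72],[0,0,-150,0,72],[0,0,-158,0,72],[0,0,-165,0,72],[0,0,-165,0,72],[0,0,-165,0,72]]' 60
python3 - <<'E'
from h import *
d=cam('scene','s11');w=cam('wrist','w11');s=bot.read_state();print(s['tool_pos'],s['wrist_force'],s['time'],s['width'])
im=cv2.resize(d['pixels'][140:240,300:400],None,fx=6,fy=6,interpolation=cv2.INTER_CUBIC)
cv2.imwrite('pics/z11.png',cv2.cvtColor(im,cv2.COLOR_RGB2BGR))
E
```

```text
[0.62120532 0.29353883 0.006     ]
((281.9361572265625, 184.36630249023438), (54.81474304199219, 55.952354431152344), 94.87494659423828) [0.62077627 0.2931227  0.006     ]
((184.40707397460938, 194.03431701660156), (20.44325828552246, 21.689720153808594), 64.67743682861328) [0.61890575 0.28986234 0.006     ]
time: 15.95
tool_pos: [0.6212, 0.291, 0.0249]
tcp_rot: [-1.525, 0.441, -0.442]
wrist_force: [-1.2, 0.5, -0.0]
width: 0.844
[0.6212491  0.29094482 0.02499525] [ 0.24422853  0.21672441 -0.39396776] 16.05 0.8438758417669958
```

View pics/z11.png

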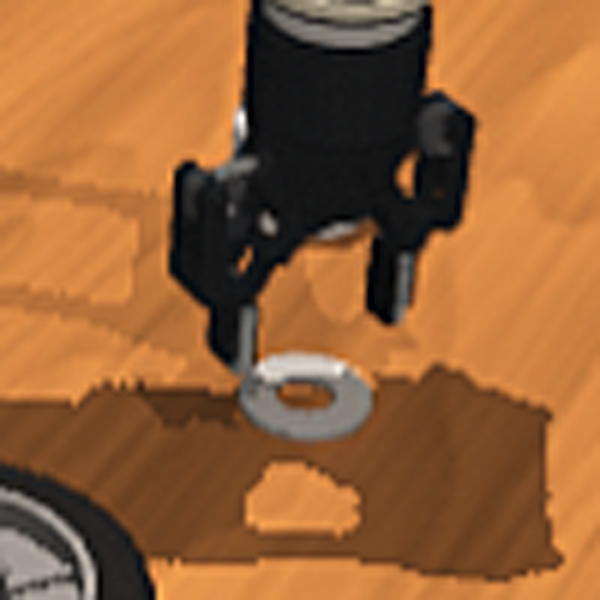

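View pics/w11.png

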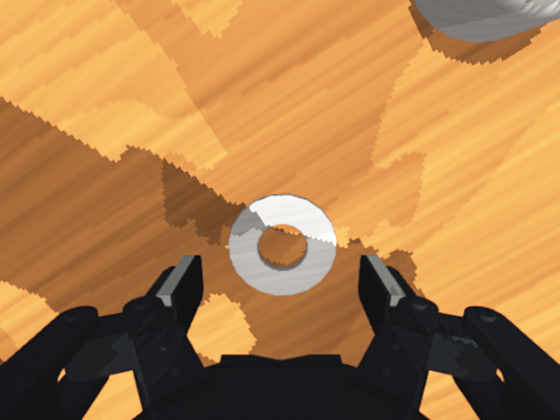

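The tips are still well above the bench, and the washer is centred between the jaws at (282,244). I'll lower further while watching the force.

```bash
python3 - <<'E'
from h import *
w=pickle.load(open('pics/w11.pkl','rb'));print(plane(w,(282.5,244.5),.006))
E
python3 -m jog '[[0,0,-4,0,68],[0,0,-8,0,68],[0,0,-11,0,68],[0,0,-14,0,68],[0,0,-15,0,68],[0,0,-15,0,68],[0,0,-15,0,68],[0,0,-15,0,68],[0,0,-15,0,68],[0,0,-15,0,68]]' 60
python3 - <<'E'
from h import *
d=cam('scene','s12');w=cam('wrist','w12');s=bot.read_state();print(s['tool_pos'],s['wrist_force'],s['time'],s['width'])
im=cv2.resize(d['pixels'][140:240,300:400],None,fx=4,fy=4,interpolation=cv2.INTER_CUBIC)
im2=cv2.resize(w['pixels'][170:350,140:440],None,fx=1.33,fy=1.33,interpolation=cv2.INTER_CUBIC)
im2=cv2.copyMakeBorder(im2,0,400-im2.shape[0],0,0,cv2.BORDER_CONSTANT)
cv2.imwrite('pics/z12.png',cv2.cvtColor(np.hstack([im,im2]),cv2.COLOR_RGB2BGR))
E
```

```text
[0.62017531 0.29364195 0.006     ]
time: 17.3
tool_pos: [0.6207, 0.2907, 0.0093]
tcp_rot: [-1.525, 0.441, -0.441]
wrist_force: [-0.4, 0.5, 0.0]
width: 0.793
[0.6206739 0.2907512 0.0092004] [ 0.37346892  0.32588809 -0.19238177] 17.4 0.7927091398722654
```

View pics/z12.png

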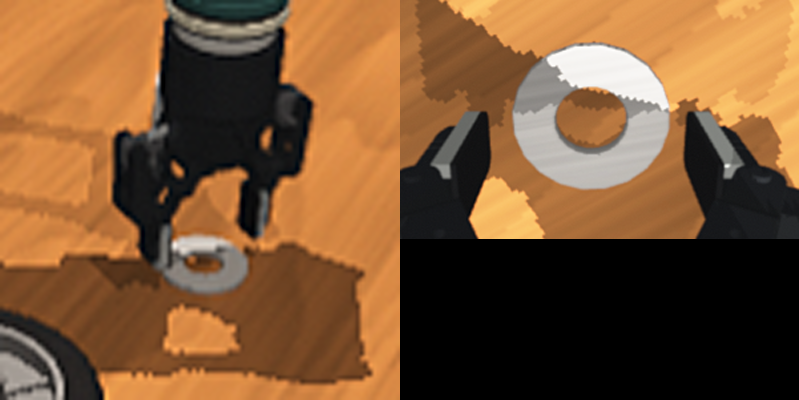

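```bash
python3 -m jog '[[0,0,-1,0,68],[0,0,-3,0,68],[0,0,-5,0,68],[0,0,-5,0,68],[0,0,-5,0,64],[0,0,-5,0,61],[0,0,-5,0,58],[0,0,-5,0,55],[0,0,-5,0,50],[0,0,-5,0,50]]' 40
python3 - <<'E'
from h import *
d=cam('scene','s13');w=cam('wrist','w13');s=bot.read_state();print(s['tool_pos'],s['wrist_force'],s['time'],s['width']*85.4)
im=cv2.resize(d['pixels'][140:240,300:400],None,fx=4,fy=4,interpolation=cv2.INTER_CUBIC)
im2=cv2.resize(w['pixels'][170:350,140:440],None,fx=1.33,fy=1.33,interpolation=cv2.INTER_CUBIC)
im2=cv2.copyMakeBorder(im2,0,400-im2.shape[0],0,0,cv2.BORDER_CONSTANT)
cv2.imwrite('pics/z13.png',cv2.cvtColor(np.hstack([im,im2]),cv2.COLOR_RGB2BGR))
E
```

```text
time: 18.65
tool_pos: [0.6207, 0.2907, 0.0042]
tcp_rot: [-1.525, 0.441, -0.441]
wrist_force: [-0.9, 0.0, -0.7]
width: 0.584
[0.62067523 0.2907372  0.00415248] [ 0.154585   -0.81169932 -0.82915664] 18.75 49.77718471011809
```

View pics/z13.png

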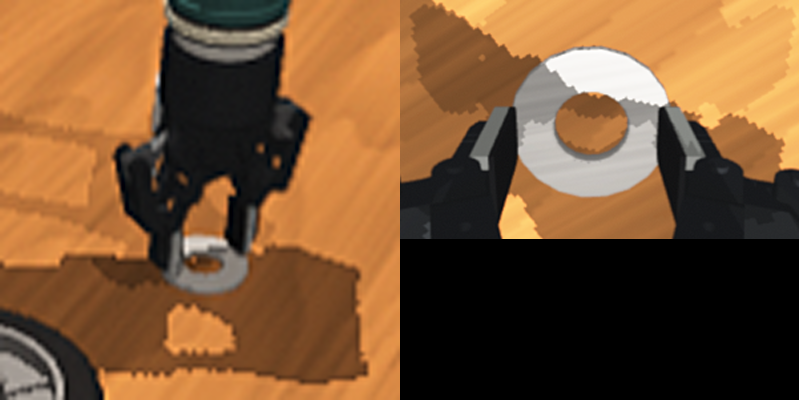

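The pads closed above the washer and met nothing, so the tips stand higher than the text says. I'll reopen and feel for the bench.

```bash
python3 -m jog '[[0,0,0,0,68],[0,0,0,0,68],[0,0,0,0,68],[0,0,-1,0,68],[0,0,-2,0,68],[0,0,-3,0,68],[0,0,-4,0,68],[0,0,-5,0,68],[0,0,-6,0,68],[0,0,-6,0,68]]' 40
python3 - <<'E'
from h import *
d=cam('scene','s14');s=bot.read_state();print(s['tool_pos'],s['wrist_force'],s['time'],s['width']*85.4)
im=cv2.resize(d['pixels'][140:240,300:400],None,fx=6,fy=6,interpolation=cv2.INTER_CUBIC)
cv2.imwrite('pics/z14.png',cv2.cvtColor(im,cv2.COLOR_RGB2BGR))
E
```

```text
time: 20.0
tool_pos: [0.6206, 0.2907, -0.002]
tcp_rot: [-1.526, 0.442, -0.441]
wrist_force: [-0.2, 1.1, 0.2]
width: 0.792
[ 0.62065232  0.29073208 -0.00189243] [-0.48774407 -0.67848171  0.16595543] 20.05 67.9006707899547
```

View pics/z14.png

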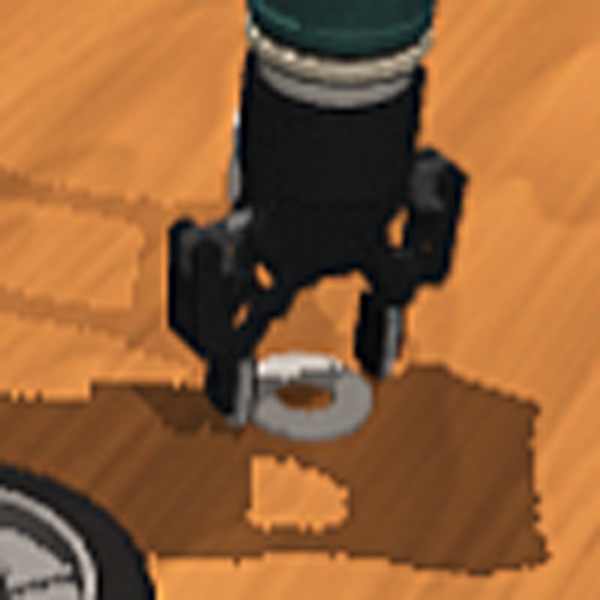

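```bash
python3 -m jog '[[0,0,0,0,64],[0,0,0,0,60],[0,0,0,0,57],[0,0,0,0,54],[0,0,0,0,51],[0,0,0,0,48],[0,0,0,0,45],[0,0,0,0,45],[0,0,0,0,45],[0,0,0,0,45]]' 40
python3 - <<'E'
from h import *
d=cam('scene','s15');w=cam('wrist','w15');s=bot.read_state();print(s['tool_pos'],s['wrist_force'],s['time'],s['width']*85.4)
im=cv2.resize(d['pixels'][140:240,300:400],None,fx=4,fy=4,interpolation=cv2.INTER_CUBIC)
im2=cv2.resize(w['pixels'][170:350,140:440],None,fx=1.33,fy=1.33,interpolation=cv2.INTER_CUBIC)
im2=cv2.copyMakeBorder(im2,0,400-im2.shape[0],0,0,cv2.BORDER_CONSTANT)
cv2.imwrite('pics/z15.png',cv2.cvtColor(np.hstack([im,im2]),cv2.COLOR_RGB2BGR))
E
```

```text
time: 21.3
tool_pos: [0.6211, 0.291, -0.0006]
tcp_rot: [-1.525, 0.441, -0.442]
wrist_force: [-1.7, -0.3, 5.8]
width: 0.651
[ 6.21060849e-01  2.90990161e-01 -5.99050723e-04] [-1.5599022   0.13483863  6.44451511] 21.4 55.70447590724414
```

View pics/z15.png

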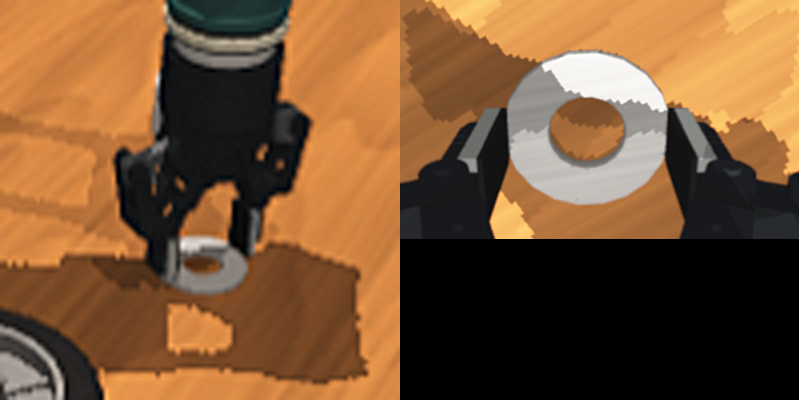

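The jaws stopped on the washer with a reading of 55.7, so readings run about 5 mm low. I'll lift it and carry it to the axle.

```bash
python3 -m jog '[[0,0,3,0,45],[0,0,15,0,45],[0,0,40,0,45],[0,0,80,0,45],[0,0,120,0,45],[0,-30,145,0,45],[-4,-70,150,0,45],[-9,-120,150,0,45],[-15,-170,150,0,45],[-20,-215,150,0,45]]' 70
python3 -m jog '[[-4,-35,0,0,45],[-7,-51,0,0,45],[-8,-57,0,0,45],[-8,-59,0,0,45],[-8,-59,0,0,45],[-8,-59,0,0,45],[-8,-59,0,0,45],[-8,-59,0,0,45],[-8,-59,0,0,45],[-8,-59,0,0,45]]' 70
python3 - <<'E'
from h import *
d=cam('scene','s16');w=cam('wrist','w16');s=bot.read_state();print(s['tool_pos'],s['wrist_force'],s['time'],s['width']*85.4)
im=cv2.resize(d['pixels'][150:250,240:340],None,fx=6,fy=6,interpolation=cv2.INTER_CUBIC)
cv2.imwrite('pics/z16.png',cv2.cvtColor(im,cv2.COLOR_RGB2BGR))
E
```

```text
time: 22.65
tool_pos: [0.6001, 0.074, 0.1486]
tcp_rot: [-1.526, 0.441, -0.442]
wrist_force: [-0.0, -0.3, -0.9]
width: 0.621
time: 23.9
tool_pos: [0.5927, 0.0167, 0.1482]
tcp_rot: [-1.525, 0.441, -0.441]
wrist_force: [-0.2, -0.4, -1.5]
width: 0.621
[0.59270505 0.01664585 0.14819658] [-0.44879695  0.43690745 -0.78679118] 24.0 52.906378573130624
```

View pics/z16.png

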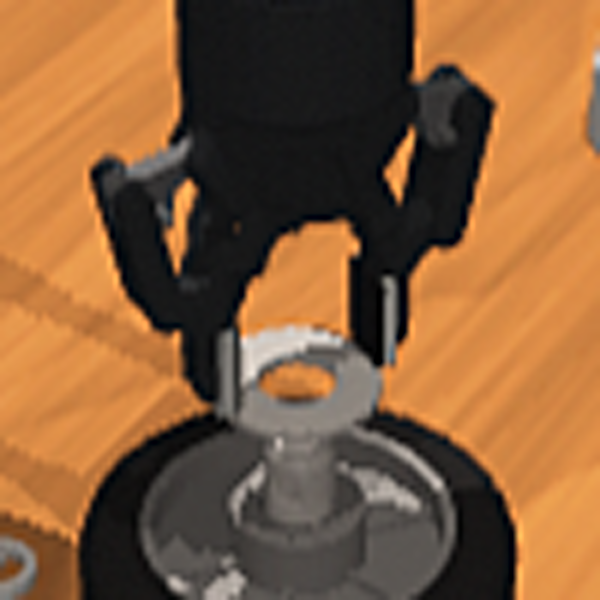

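View pics/w16.png

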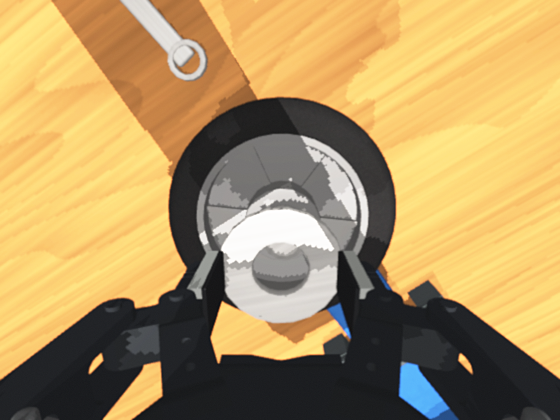

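The washer hole at (289,213) in the scene view lines up with the axle, and the wrist view shows the axle tip inside it at (281,267). I'll lower it.

```bash
python3 -m jog '[[0,0,-10,0,45],[0,0,-18,0,45],[0,0,-23,0,45],[0,0,-28,0,45],[0,0,-32,0,45],[0,0,-36,0,45],[0,0,-40,0,45],[0,0,-44,0,45],[0,0,-46,0,45],[0,0,-46,0,45]]' 70
python3 - <<'E'
from h import *
d=cam('scene','s17');w=cam('wrist','w17');s=bot.read_state();print(s['tool_pos'],s['wrist_force'],s['time'],s['width']*85.4)
im=cv2.resize(d['pixels'][150:250,240:340],None,fx=6,fy=6,interpolation=cv2.INTER_CUBIC)
cv2.imwrite('pics/z17.png',cv2.cvtColor(im,cv2.COLOR_RGB2BGR))
E
```

```text
time: 25.25
tool_pos: [0.5926, 0.0174, 0.1019]
tcp_rot: [-1.524, 0.442, -0.441]
wrist_force: [-1.3, 5.0, 1.5]
width: 0.617
[0.59253294 0.01742963 0.10190066] [-0.94378792  5.29229853  1.06313694] 25.35 53.0423163341548
```

View pics/z17.png

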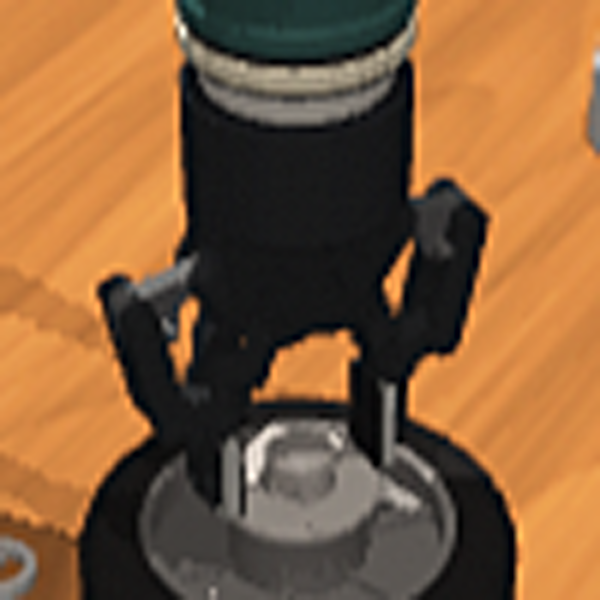

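```bash
python3 -m jog '[[0,1,-2,0,45],[0,1,-4,0,45],[0,1,-5,0,45],[0,1,-5,0,72],[0,1,-5,0,72],[0,1,-5,0,72],[0,1,10,0,72],[0,1,40,0,72],[0,1,80,0,72],[0,1,110,0,72]]' 60
python3 -m jog '[[5,-40,10,0,60],[12,-90,10,0,50],[19,-140,5,-1,50],[26,-190,0,-2,50],[33,-240,-10,-3,50],[38,-285,-20,-4,50],[41,-305,-30,-4,50],[41,-307,-40,-4,50],[41,-308,-40,-4,50],[41,-308,-40,-4,50]]' 60
python3 - <<'E'
from h import *
d=cam('scene','s18');w=cam('wrist','w18');e=cam('top','t18');s=bot.read_state();print(s['q'],s['tool_pos'],s['wrist_force'],s['time'],s['width']*85.4)
im=cv2.resize(d['pixels'][190:270,240:340],None,fx=4,fy=4,interpolation=cv2.INTER_CUBIC)
im2=cv2.resize(e['pixels'][140:220,240:340],None,fx=4,fy=4,interpolation=cv2.INTER_CUBIC)
cv2.imwrite('pics/z18.png',cv2.cvtColor(np.hstack([im,im2]),cv2.COLOR_RGB2BGR))
E
```

```text
time: 26.6
tool_pos: [0.5936, 0.0176, 0.2155]
tcp_rot: [-1.525, 0.439, -0.444]
wrist_force: [1.5, -1.0, 0.1]
width: 0.842
time: 27.85
tool_pos: [0.6339, -0.2888, 0.1726]
tcp_rot: [-1.513, 0.494, -0.495]
wrist_force: [0.2, -0.4, -0.4]
width: 0.589
[-4.63775698e-01  3.41320430e-01  1.61154141e+00  1.43927841e-04
  1.18761893e+00 -1.40283793e+00] [ 0.63419835 -0.28930784  0.17306488] [-0.3263154   0.32535678  0.42170318] 28.0 49.85182456343226
```

View pics/z18.png

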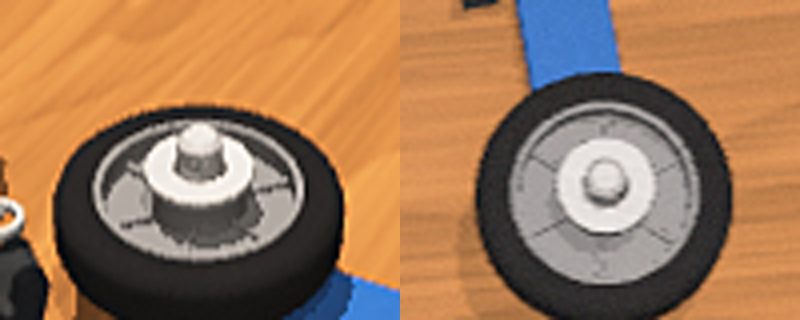

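View pics/w18.png

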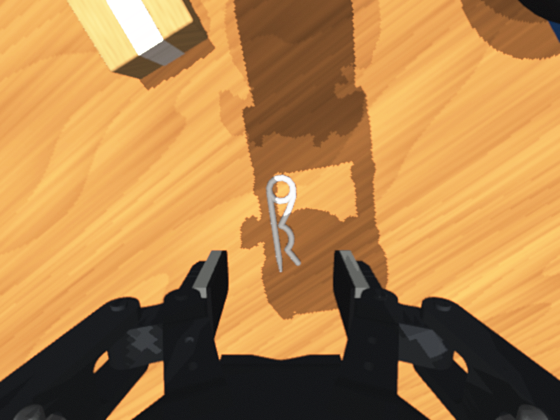

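The washer lies on the hub. The clip's coil is at (282,189) in the wrist view, with its straight leg ending near (280,270). I'll measure its yaw.

Run:
```python
from h import *
w=pickle.load(open('pics/w18.pkl','rb'))
im=cv2.resize(w['pixels'][165:285,250:320],None,fx=5,fy=5,interpolation=cv2.INTER_CUBIC)
T=pickle.load(open('pics/top0.pkl','rb'));im2=cv2.resize(T['pixels'][130:190,390:430],None,fx=10,fy=10,interpolation=cv2.INTER_CUBIC)
cv2.imwrite('pics/z19.png',cv2.cvtColor(np.hstack([im,im2]),cv2.COLOR_RGB2BGR))
from scipy.spatial.transform import Rotation as Ro
s=bot.read_state();print(Ro.from_rotvec(s['tcp_rot']).as_matrix().round(3))
```

```text
[[ 0.807  0.001  0.591]
 [-0.591 -0.     0.807]
 [ 0.001 -1.     0.   ]]
```

View pics/z19.png

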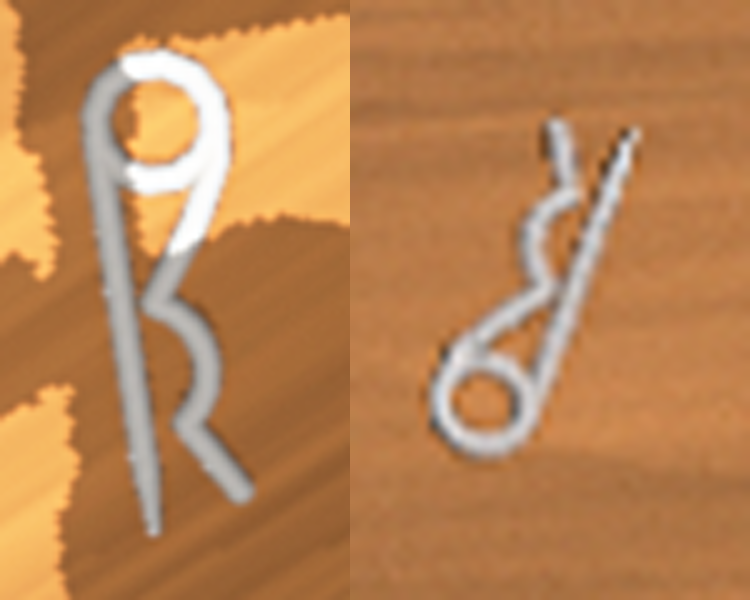

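Run:
```python
from h import *
w=pickle.load(open('pics/w18.pkl','rb'));T=pickle.load(open('pics/top0.pkl','rb'));S=pickle.load(open('pics/scene0.pkl','rb'))
def ang(a,b): d=b-a;return np.degrees(np.arctan2(d[1],d[0])),np.linalg.norm(d)
for c,k,a,b in((w,(281,188.8),(269.2,190.8),(280.2,271.8)),(T,(403.3,170.1),(408.2,169.6),(418.1,142.8)),(S,(223.7,374),(219,380),(239.6,417.8))):
    P=[plane(c,x,.003) for x in (k,a,b)];print(P[0].round(4),P[2].round(4),ang(P[1],P[2]), 'coil-tip',np.linalg.norm(P[0]-P[2]))
print(tri([(w,(281,188.8)),(T,(403.3,170.1)),(S,(223.7,374))]))
```

```text
[ 0.6353 -0.2883  0.003 ] [ 0.7081 -0.3426  0.003 ] (np.float64(-29.186306886272742), np.float64(0.08945942861240219)) coil-tip 0.09082569175115904
[ 0.6317 -0.2913  0.003 ] [ 0.7044 -0.3442  0.003 ] (np.float64(-28.447434932729873), np.float64(0.08247107005708182)) coil-tip 0.08991239844232402
[ 0.6349 -0.2902  0.003 ] [ 0.7081 -0.3437  0.003 ] (np.float64(-28.182874942417527), np.float64(0.0828918348098193)) coil-tip 0.09065996379942987
(array([ 0.63393955, -0.28992876,  0.00185279]), [np.float64(0.002141632307144587), np.float64(0.002628797620569948), np.float64(0.0005055263201463114)])
```

```bash
python3 -m jog '[[0,0,-35,4,42],[0,0,-75,7,42],[0,0,-110,7,42],[0,0,-135,7,42],[0,0,-152,7,42],[0,0,-162,7,42],[0,0,-166,7,42],[0,0,-168,7,42],[0,0,-170,7,42],[0,0,-170,7,42]]' 60
python3 - <<'E'
from h import *
d=cam('scene','s20');w=cam('wrist','w20');s=bot.read_state();print(s['tool_pos'],s['wrist_force'],s['time'],s['width']*85.4)
im=cv2.resize(d['pixels'][320:420,170:270],None,fx=4,fy=4,interpolation=cv2.INTER_CUBIC)
im2=cv2.resize(w['pixels'][170:370,180:380],None,fx=2,fy=2,interpolation=cv2.INTER_CUBIC)
cv2.imwrite('pics/z20.png',cv2.cvtColor(np.hstack([im,im2]),cv2.COLOR_RGB2BGR))
E
```

```text
time: 29.25
tool_pos: [0.6339, -0.2904, 0.0026]
tcp_rot: [-1.534, 0.4, -0.401]
wrist_force: [-0.6, 0.1, 0.8]
width: 0.491
[ 0.6338985  -0.29043134  0.00258552] [-0.44654932 -0.03983093  0.46293004] 29.35 42.19744065718956
```

View pics/z20.png

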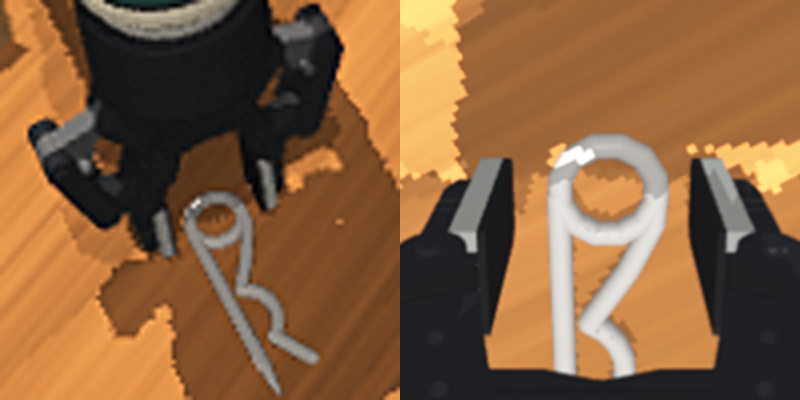

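```bash
python3 -m jog '[[0,0,-1,0,42],[0,0,-2,0,42],[0,0,-3,0,42],[0,0,-4,0,42],[0,0,-4,0,36],[0,0,-4,0,30],[0,0,-4,0,24],[0,0,-4,0,15],[0,0,-4,0,15],[0,0,-4,0,15]]' 40
python3 - <<'E'
from h import *
d=cam('scene','s21');w=cam('wrist','w21');s=bot.read_state();print(s['tool_pos'],s['wrist_force'],s['time'],s['width']*85.4)
im=cv2.resize(d['pixels'][320:420,170:270],None,fx=4,fy=4,interpolation=cv2.INTER_CUBIC)
im2=cv2.resize(w['pixels'][170:370,180:380],None,fx=2,fy=2,interpolation=cv2.INTER_CUBIC)
cv2.imwrite('pics/z21.png',cv2.cvtColor(np.hstack([im,im2]),cv2.COLOR_RGB2BGR))
E
```

```text
time: 30.6
tool_pos: [0.6342, -0.2905, -0.0011]
tcp_rot: [-1.534, 0.4, -0.401]
wrist_force: [-0.6, 0.2, 5.4]
width: 0.319
[ 0.63421178 -0.29052224 -0.00113477] [-0.07547689  0.52503005  5.96733287] 30.7 27.010652923774355
```

View pics/z21.png

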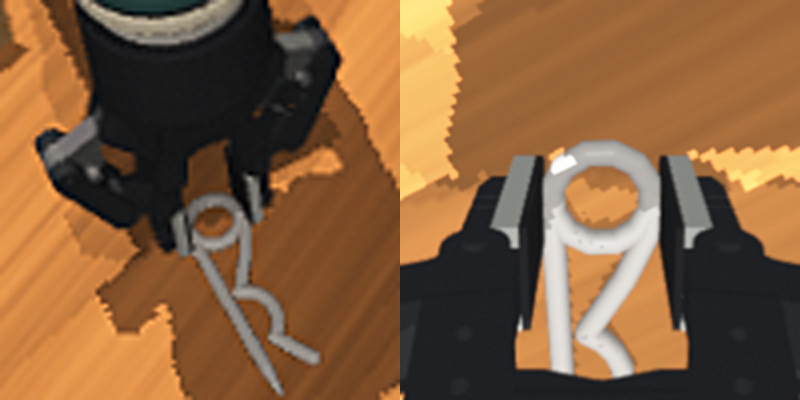

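```bash
python3 -m jog '[[0,0,0,0,15],[0,0,0,0,15],[0,0,3,0,15],[0,0,15,0,15],[0,0,45,-3,15],[0,0,85,-8,15],[0,0,125,-14,15],[0,0,160,-20,15],[0,20,185,-26,15],[0,50,190,-32,15]]' 115
python3 -m jog '[[-4,40,0,-5,15],[-8,85,0,-10,15],[-13,130,0,-15,15],[-18,175,0,-20,15],[-23,220,0,-24,15],[-28,265,0,-24.5,15],[-33,310,0,-24.5,15],[-37,350,0,-24.5,15],[-39,371,0,-24.5,15],[-39,376,0,-24.5,15]]' 115
python3 - <<'E'
from h import *
d=cam('scene','s22');w=cam('wrist','w22');s=bot.read_state();print(s['tool_pos'],s['wrist_force'],s['time'],s['width']*85.4)
from scipy.spatial.transform import Rotation as Ro
print(Ro.from_rotvec(s['tcp_rot']).as_matrix().round(3))
im=cv2.resize(d['pixels'][140:240,240:370],None,fx=6,fy=6,interpolation=cv2.INTER_CUBIC)
cv2.imwrite('pics/z22.png',cv2.cvtColor(im,cv2.COLOR_RGB2BGR))
E
```

```text
time: 31.95
tool_pos: [0.6349, -0.2411, 0.1916]
tcp_rot: [-1.403, 0.832, -0.84]
wrist_force: [0.0, 0.6, -0.5]
width: 0.281
time: 33.2
tool_pos: [0.5944, 0.1364, 0.1882]
tcp_rot: [-1.244, 1.153, -1.154]
wrist_force: [0.1, -0.1, -0.6]
width: 0.286
[0.59479728 0.13528906 0.18813091] [ 1.11882445 -0.29312084 -0.07458612] 33.3 23.976001820096297
[[ 0.074 -0.     0.997]
 [-0.997 -0.001  0.074]
 [ 0.001 -1.    -0.   ]]
```

View pics/z22.png

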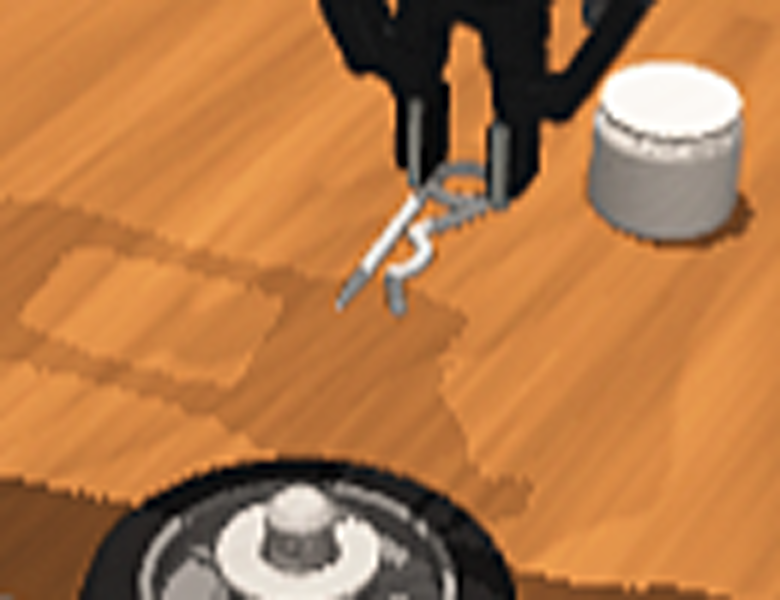

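View pics/w22.png

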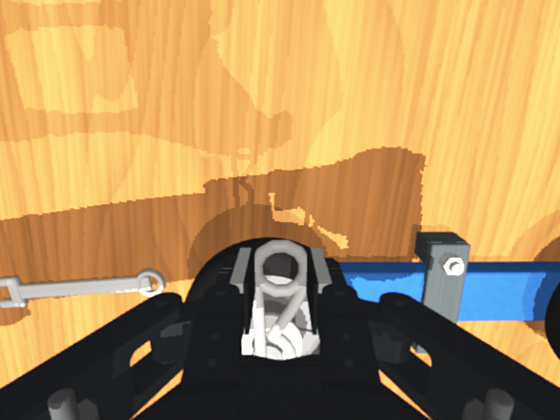

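Run:
```python
from h import *
d=pickle.load(open('pics/s22.pkl','rb'))
t=np.array([.5948,.1355,.188])
a=np.radians(-85.7);x=np.array([np.cos(a),np.sin(a),0]);y=np.array([-x[1],x[0],0])
for dz in(0,.004,.008):
    c=t+[0,0,dz]
    print(dz,'coil',proj(d,[c])[0].round(1),'far rim',proj(d,[c-x*.015])[0].round(1),'tip',proj(d,[c+x*.09-y*.012])[0].round(1),'tip -10mm',proj(d,[c+x*.09-y*.012-[0,0,.01]])[0].round(1))
print('obs tip',240+340/6-.4,140+305/6-.4,'coil',240+462/6-.4,140+190/6)
e=cam('top','t22');cv2.imwrite('pics/z22t.png',cv2.cvtColor(cv2.resize(e['pixels'][130:230,200:340],None,fx=5,fy=5,interpolation=cv2.INTER_CUBIC),cv2.COLOR_RGB2BGR))
cv2.imwrite('pics/z22s.png',cv2.cvtColor(cv2.resize(d['pixels'][150:200,285:335],None,fx=12,fy=12,interpolation=cv2.INTER_CUBIC),cv2.COLOR_RGB2BGR))
```

```text
0 coil [317.5 171.6] far rim [320.1 168.3] tip [295.  191.2] tip -10mm [295.  195.1]
0.004 coil [317.6 170.1] far rim [320.2 166.8] tip [295.1 189.7] tip -10mm [295.  193.6]
0.008 coil [317.6 168.5] far rim [320.3 165.3] tip [295.1 188.1] tip -10mm [295. 192.]
obs tip 296.2666666666667 190.43333333333334 coil 316.6 171.66666666666666
```

View pics/z22t.png

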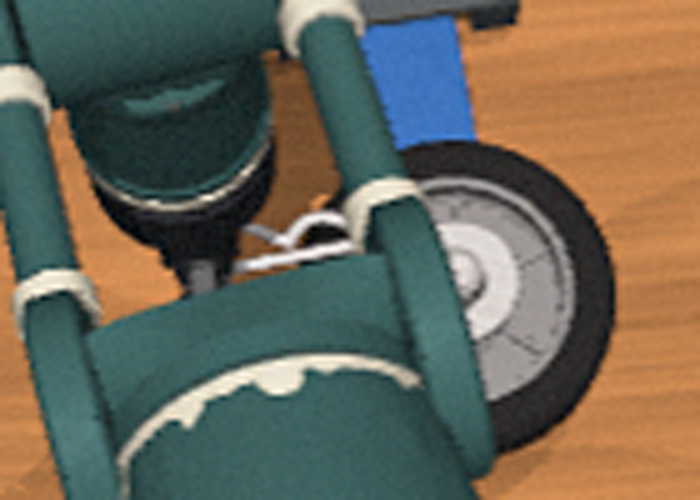

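View pics/z22s.png

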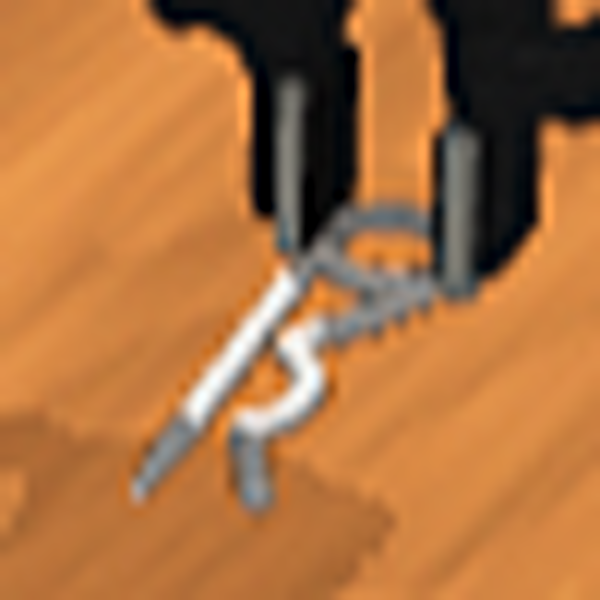

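Run:
```python
from h import *
d=pickle.load(open('pics/s22.pkl','rb'));e=pickle.load(open('pics/t22.pkl','rb'))
z=.191
A=plane(e,(200+238/5-.4,130+268/5-.4),z);B=plane(e,(200+348/5-.4,130+245/5-.4),z);v=B-A;print('top leg',A,B,np.degrees(np.arctan2(v[1],v[0])))
f=lambda p:(285+p[0]/12-.45,150+p[1]/12-.45)
A=plane(d,f((290,283)),z);B=plane(d,f((138,495)),z);v=B-A;print('scene leg',A,B,np.degrees(np.arctan2(v[1],v[0])),np.linalg.norm(v))
t=np.array([.5948,.1355,z]);a=np.radians(-85.7);x=np.array([np.cos(a),np.sin(a),0]);y=np.array([-x[1],x[0],0])
print('exp tip',t+x*.09-y*.012,'exp start',t+x*.015-y*.012)
```

```text
top leg [0.58233019 0.11940813 0.191     ] [0.58833694 0.0695862  0.191     ] -83.12535037152065
scene leg [0.58317945 0.11604005 0.191     ] [0.59269479 0.04359755 0.191     ] -82.51702693973952 0.07306475311706272
exp tip [0.58958186 0.04485359 0.191     ] exp start [0.58395846 0.11964248 0.191     ]
```

The leg runs at about -82.8°, roughly 3° off the gripper. I'll correct that and lower to hole height.

```bash
python3 -m jog '[[1,0,-15,-1,15],[1,0,-35,-2,15],[1,0,-55,-3,15],[1,0,-70,-3,15],[1,0,-80,-3,15],[1,0,-84,-3,15],[1,0,-84,-3,15],[1,0,-84,-3,15],[1,0,-84,-3,15],[1,0,-84,-3,15]]' 115
python3 - <<'E'
from h import *
d=cam('scene','s23');e=cam('top','t23');w=cam('wrist','w23');s=bot.read_state();print(s['tool_pos'],s['wrist_force'],s['time'],s['width']*85.4)
cv2.imwrite('pics/z23s.png',cv2.cvtColor(cv2.resize(d['pixels'][170:240,270:340],None,fx=8.5,fy=8.5,interpolation=cv2.INTER_CUBIC),cv2.COLOR_RGB2BGR))
cv2.imwrite('pics/z23t.png',cv2.cvtColor(cv2.resize(e['pixels'][150:220,230:320],None,fx=8,fy=8,interpolation=cv2.INTER_CUBIC),cv2.COLOR_RGB2BGR))
E
```

```text
time: 34.6
tool_pos: [0.596, 0.1358, 0.1047]
tcp_rot: [-1.219, 1.193, -1.194]
wrist_force: [0.0, -0.3, -0.3]
width: 0.283
[0.59573696 0.13574707 0.10435214] [-0.54560728  0.32373062 -0.6620843 ] 34.75 24.633111472249016
```

View pics/z23s.png

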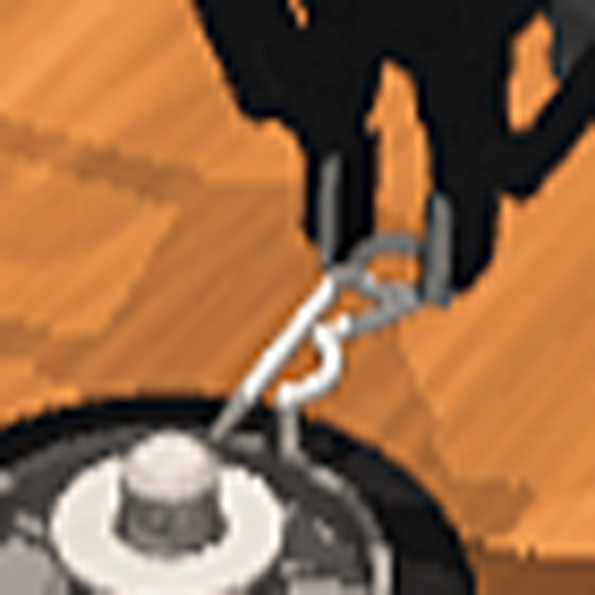

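View pics/z23t.png

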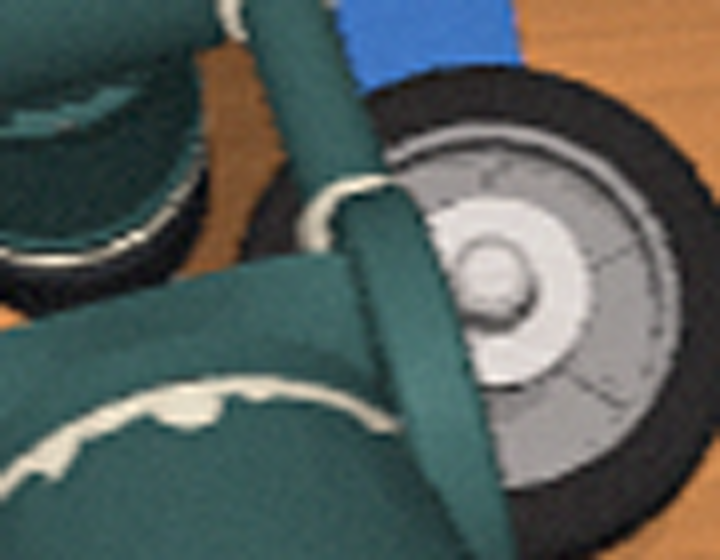

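View pics/w23.png

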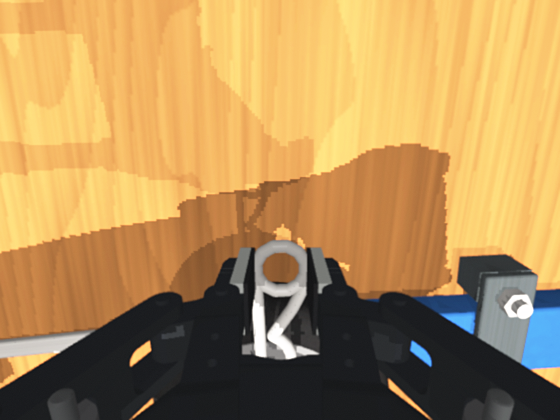

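Run:
```python
from h import *
d=pickle.load(open('pics/s23.pkl','rb'))
yr=np.array([-.077,.997,0]);ax=np.array([.5923,.0174,.108])
print('tip proj',proj(d,[ax+[0,0,.015]]),'mouth',proj(d,[ax-yr*.0125]))
for s in (.0125,.02,.025,.03,.05,.1): print(s,proj(d,[ax+yr*s])[0].round(1))
t=np.array([.5957,.1357,.108]);a=np.radians(-85.7);x=np.array([np.cos(a),np.sin(a),0]);y=np.array([-x[1],x[0],0])
print('exp tip',t+x*.09-y*.012,proj(d,[t+x*.09-y*.012]),'exp legstart',proj(d,[t+x*.02-y*.012]))
c=d['pixels'][205:250,270:310];cv2.imwrite('pics/z24.png',cv2.cvtColor(np.clip(cv2.resize(c,None,fx=13,fy=13,interpolation=cv2.INTER_CUBIC)*1.3,0,255).astype(np.uint8),cv2.COLOR_RGB2BGR))
e=pickle.load(open('pics/t23.pkl','rb'));print('axle top view now', plane(e,(230+492/8-.4,150+270/8-.4),.123))
```

```text
tip proj [[289.52861294 223.04052134]] mouth [[286.9558976  231.83773644]]
0.0125 [292.1 225.1]
0.02 [293.6 223.1]
0.025 [294.6 221.8]
0.03 [295.6 220.5]
0.05 [299.4 215.5]
0.1 [308.6 203.4]
exp tip [0.59048186 0.04505359 0.108     ] [[295.23389297 221.17841169]] exp legstart [[308.38320506 203.97812158]]
axle top view now [0.59071591 0.01769771 0.123     ]
```

View pics/z24.png

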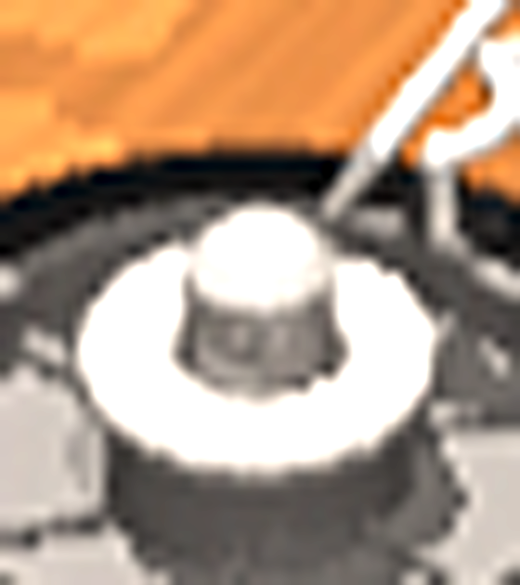

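The tip at (294.9,221) lies within about 2 mm of the hole line; the hole mouth shows at (288,231). I'll lower 1 mm and push slowly.

```bash
python3 -m jog '[[0,0,-1,0,15],[1,-4,-1,0,15],[1,-8,-1,0,15],[1,-11,-1,0,15],[1.5,-14,-1,0,15],[2,-17,-1,0,15],[2,-20,-1,0,15],[2,-23,-1,0,15],[2.5,-26,-1,0,15],[2.5,-26,-1,0,15]]' 115
python3 - <<'E'
from h import *
d=cam('scene','s25');w=cam('wrist','w25');s=bot.read_state();print(s['tool_pos'],s['wrist_force'],s['torque'],s['time'],s['width']*85.4)
cv2.imwrite('pics/z25.png',cv2.cvtColor(cv2.resize(d['pixels'][180:250,265:335],None,fx=8.5,fy=8.5,interpolation=cv2.INTER_CUBIC),cv2.COLOR_RGB2BGR))
E
```

```text
time: 36.0
tool_pos: [0.5982, 0.1095, 0.1032]
tcp_rot: [-1.219, 1.194, -1.194]
wrist_force: [-1.1, 0.7, -0.3]
width: 0.287
[0.59820614 0.10970667 0.10321162] [ 0.44446445  0.64941818 -0.17694706] [ 0.00592917 -0.04766617  0.04464814] 36.1 24.42320186846344
```

View pics/z25.png

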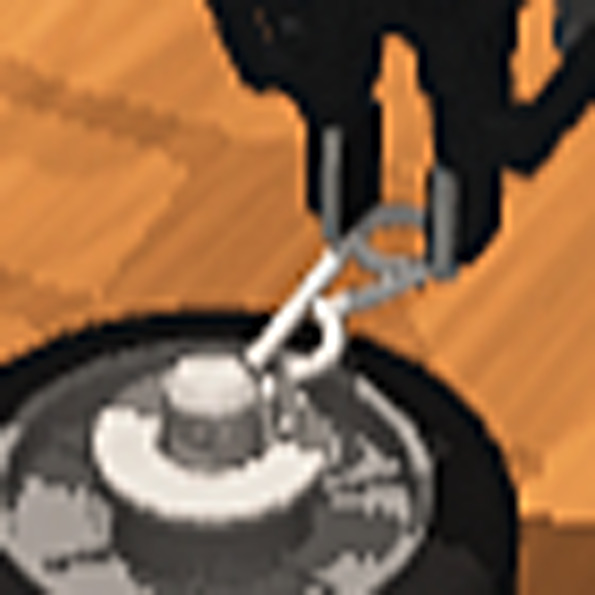

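View pics/w25.png

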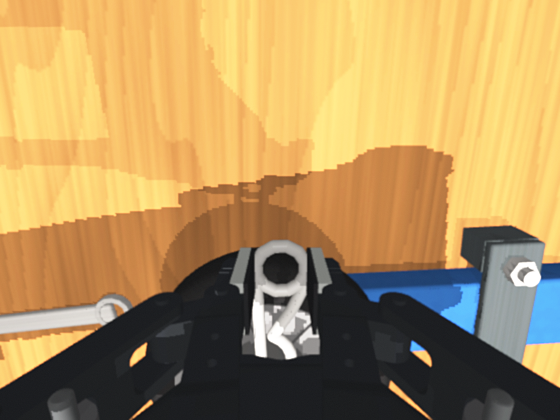

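```bash
python3 -m jog '[[0,-3,0,0,15],[0.5,-6,0,0,15],[0.5,-9,0,0,15],[1,-12,0,0,15],[1,-14,0,0,15],[1,-16,0,0,15],[1.5,-18,0,0,15],[1.5,-20,0,0,15],[1.5,-21,0,0,15],[1.5,-21,0,0,15]]' 115
python3 - <<'E'
from h import *
d=cam('scene','s26');w=cam('wrist','w26');s=bot.read_state();print(s['tool_pos'],s['wrist_force'],s['torque'],s['time'],s['width']*85.4)
cv2.imwrite('pics/z26.png',cv2.cvtColor(cv2.resize(d['pixels'][180:250,265:335],None,fx=8.5,fy=8.5,interpolation=cv2.INTER_CUBIC),cv2.COLOR_RGB2BGR))
E
```

```text
time: 37.35
tool_pos: [0.6014, 0.0934, 0.1044]
tcp_rot: [-1.21, 1.195, -1.19]
wrist_force: [3.9, 16.6, 0.5]
width: 0.281
[0.60143045 0.09342485 0.10440962] [ 2.93972227 15.71364464 -0.54919207] [ 2.63561001 -0.53311562  0.23427424] 37.45 24.38037860171694
```

View pics/z26.png

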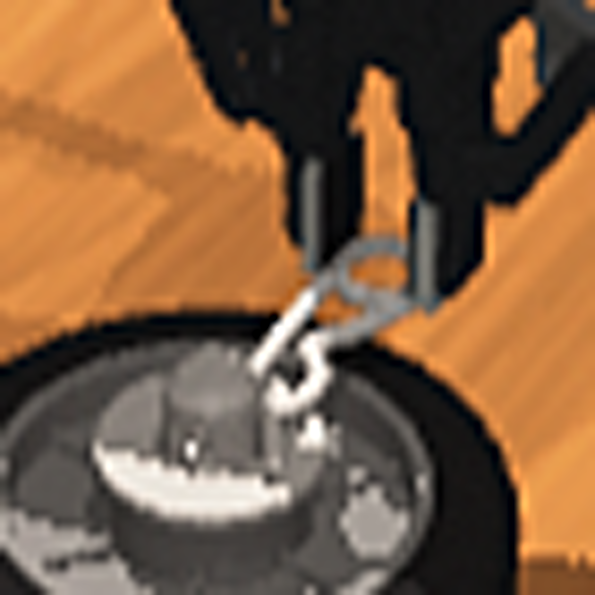

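View pics/w26.png

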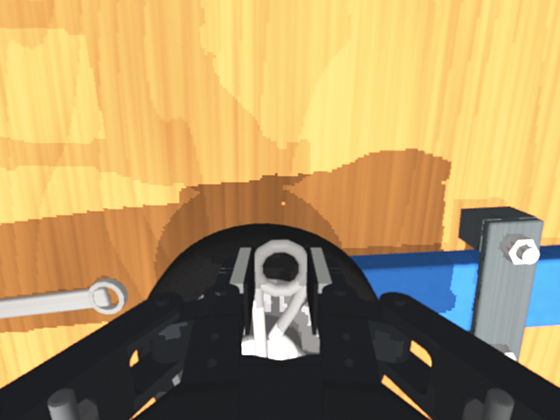

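The leg tip shows inside the hole's near mouth at zoom (190,450), and the bent leg is now riding on the axle at about 16 N. I'll keep pushing.

```bash
python3 -m jog '[[0,-3,0,0,15],[0,-6,0,0,15],[0.5,-9,0,0,15],[0.5,-12,0,0,15],[1,-14,0,0,15],[1,-16,0,0,15],[1,-18,0,0,15],[1,-20,0,0,15],[1,-20,0,0,15],[1,-20,0,0,15]]' 120
python3 - <<'E'
from h import *
d=cam('scene','s27');w=cam('wrist','w27');s=bot.read_state();print(s['tool_pos'],s['wrist_force'],s['torque'],s['time'],s['width']*85.4)
cv2.imwrite('pics/z27.png',cv2.cvtColor(cv2.resize(d['pixels'][180:250,265:335],None,fx=8.5,fy=8.5,interpolation=cv2.INTER_CUBIC),cv2.COLOR_RGB2BGR))
E
```

```text
time: 38.7
tool_pos: [0.6012, 0.0714, 0.1036]
tcp_rot: [-1.214, 1.196, -1.192]
wrist_force: [4.6, 9.4, -0.3]
width: 0.283
[0.60118149 0.07139258 0.10354175] [4.55511962 8.05249727 0.1874813 ] [ 1.56745357 -0.70879374  0.17257797] 38.8 24.16045430767908
```

View pics/z27.png

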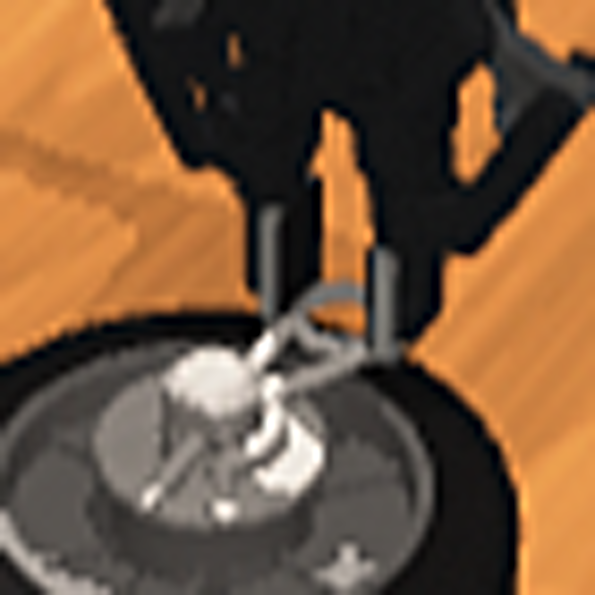

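View pics/w27.png

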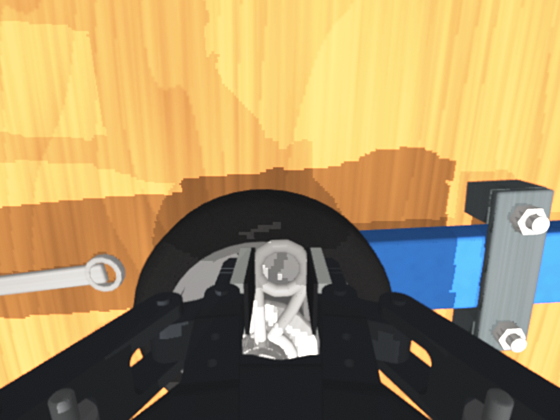

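```bash
python3 -m jog '[[0,-1,0,0,15],[0,-2,0,0,15],[0,-3,0,0,15],[0,-4,0,0,15],[0,-4,0,0,15],[0,-4,0,0,15],[0,-4,0,0,15],[0,-4,0,0,15],[0,-4,0,0,15],[0,-4,0,0,15]]' 120
python3 - <<'E'
from h import *
d=cam('scene','s28');s=bot.read_state();print(s['tool_pos'],s['wrist_force'],s['torque'],s['time'],s['width']*85.4)
cv2.imwrite('pics/z28.png',cv2.cvtColor(cv2.resize(d['pixels'][205:250,265:320],None,fx=13,fy=13,interpolation=cv2.INTER_CUBIC),cv2.COLOR_RGB2BGR))
yr=np.array([-.077,.997,0]);ax=np.array([.5925,.0174,.108]);xr=np.array([.997,.077,0])
P=[ax-yr*.038,ax-yr*.03+xr*.019,ax+yr*.052+xr*.012]
for n,p in zip(('tip','benttip','coil'),P): q=proj(d,[p])[0];print(n,q,'zoom',(q-[265,205]+.46)*13)
E
```

```text
time: 40.05
tool_pos: [0.6014, 0.0708, 0.1038]
tcp_rot: [-1.209, 1.198, -1.189]
wrist_force: [5.3, 19.9, 0.5]
width: 0.282
[0.60141439 0.07081351 0.10382808] [ 5.15068887 19.35720211  0.40545021] [ 3.29168069 -0.76572128  0.17060748] 40.1 23.985554708622
tip [281.61367112 238.98924273] zoom [221.95772451 447.84015555]
benttip [291.47399418 239.36058496] zoom [350.14192428 452.6676045 ]
coil [304.77340302 216.4652308 ] zoom [523.03423932 155.02800038]
```

View pics/z28.png

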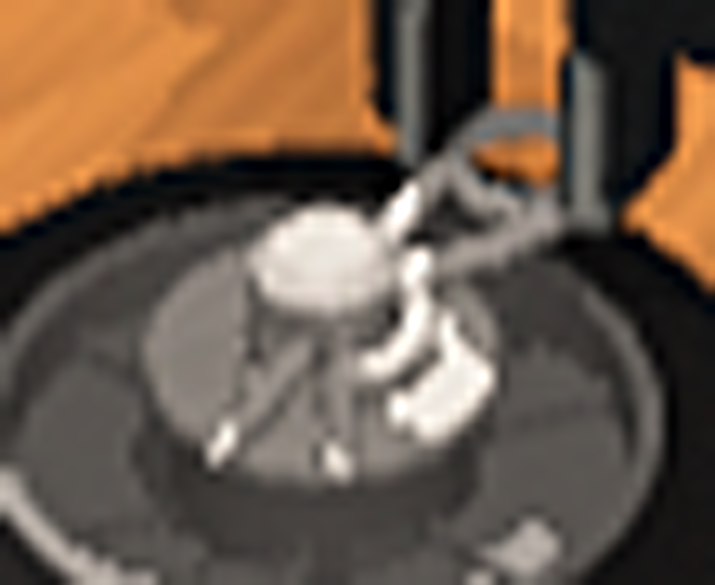

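The last 4 mm of push only raised the force from 8 to 19 N, with 0.6 mm of motion. The tip at zoom (215,455) matches the predicted home position (222,448), so the clip is seated. I'll unload and release.

```bash
python3 -m jog '[[-1,2,0,0,15],[-1,5,0,0,15],[-1,5,0,0,45],[-1,5,0,0,50],[-1,5,0,0,50],[-1,5,0,0,50],[-1,5,10,0,50],[-1,5,30,0,50],[-1,15,70,0,50],[-1,40,110,0,50]]' 60
python3 -m jog '[[0,50,10,0,50],[-20,110,20,0,50],[-40,170,30,0,50],[-50,200,30,0,50],[-50,200,30,0,50],[-50,200,30,0,50],[-50,200,30,0,50],[-50,200,30,0,50],[-50,200,30,0,50],[-50,200,30,0,50]]'
python3 - <<'E'
from h import *
d=cam('scene','s29');e=cam('top','t29');s=bot.read_state();print(s['tool_pos'],s['wrist_force'],s['time'],s['width']*85.4)
a=cv2.resize(d['pixels'][195:255,255:325],None,fx=8,fy=8,interpolation=cv2.INTER_CUBIC)[:480,:400]
a=cv2.resize(d['pixels'][200:250,265:315],(400,400),interpolation=cv2.INTER_CUBIC)
b=cv2.resize(e['pixels'][160:210,265:315],(400,400),interpolation=cv2.INTER_CUBIC)
cv2.imwrite('pics/z29.png',cv2.cvtColor(np.hstack([a,b]),cv2.COLOR_RGB2BGR))
E
```

```text
time: 41.35
tool_pos: [0.6, 0.1043, 0.216]
tcp_rot: [-1.217, 1.194, -1.195]
wrist_force: [1.4, 0.3, 0.1]
width: 0.585
time: 42.6
tool_pos: [0.5498, 0.3043, 0.2431]
tcp_rot: [-1.219, 1.194, -1.194]
wrist_force: [0.5, 0.4, 0.2]
width: 0.588
[0.54972964 0.30457505 0.2431113 ] [ 0.13744985 -0.09057024 -0.14612219] 42.7 50.284856869498554
```

View pics/z29.png

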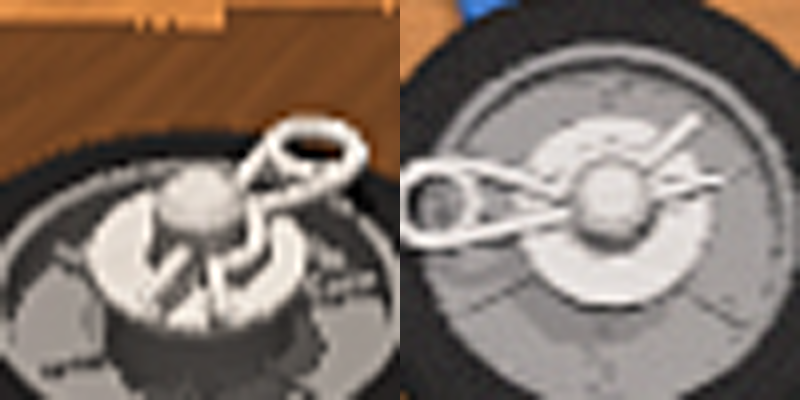

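View pics/s29.png

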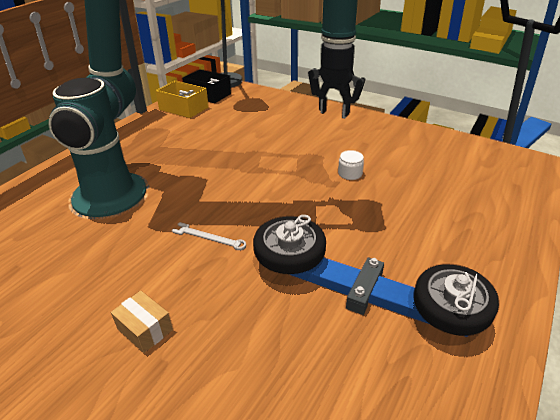

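Run:
```python
from h import *
d=pickle.load(open('pics/s29.pkl','rb'));e=pickle.load(open('pics/t29.pkl','rb'))
S=lambda x,y:(265+x/8-.44,200+y/8-.44)
T=lambda x,y:(265+(x-400)/8-.44,160+y/8-.44)
yr=np.array([-.077,.997,0]);ax=np.array([.5925,.0174,.108]);xr=np.array([.997,.077,0])
R=[]
for n,t,s,ref in(('coil',(436,202),(316,147),ax+yr*.052+xr*.012),('legtip',(720,180),(160,312),ax-yr*.038),('bent tip',(696,117),(214,322),ax-yr*.03+xr*.019)):
    x,r=tri([(e,T(*t)),(d,S(*s))]);R.append(x);print(n,x.round(4),np.round(r,4),'err mm',((x-ref)*1000).round(1))
ang=np.degrees(np.arctan2(R[1][2]-R[0][2],np.linalg.norm((R[1]-R[0])[:2])));print('pitch deg',ang,'len',np.linalg.norm(R[1]-R[0]))
```

```text
coil [0.598  0.0701 0.1027] [0.0008 0.0008] err mm [-2.5 -0.1 -5.3]
legtip [ 0.5971 -0.0149  0.1052] [0.0019 0.0019] err mm [ 1.7  5.6 -2.8]
bent tip [ 0.6145 -0.0112  0.1075] [0.0009 0.0009] err mm [ 0.7 -0.2 -0.5]
pitch deg 1.7196794974976124 len 0.08502506508506587
```

The coil's y is within about 0.1 mm of home, and the bent tip is 0.7 mm from its relaxed place, so the leg isn't sprung open. The clip is level to about 2° and the arm is clear, so I'll hand in.

```bash
python3 -c "
from workcell import bot
print(bot.finish_job())"
```

```text
the job is handed in; nothing more can be done
None
```

The wheel is on the axle against its collar, the washer lies over it on the hub, and the R-clip is through the cross-hole and snapped home. I handed the job in at about 43 s of the 72 s allowed; the system reports no verdict.

**Last checks**
- **Clip position:** measured from two views, the coil was 0.1 mm from its home position along the hole. In a third push the force rose from 8 to 19 N for only 0.6 mm of travel, so it is against its stop.
- **Clip shape:** the bent leg's tip was within 1 mm of its resting place, so the leg is not sprung open. The clip is level to about 2°.
- **Bystanders:** the carton, tin and spanner look unmoved in the pictures; I did not measure them. The arm is clear of everything.

**What failed or disagreed**
- **First grasps:** the first try at the wheel closed above the hub, and the first try at the washer closed above it. The fingertips sat about level with the TCP, not 25 mm ahead as the text says, and the opening reading ran 3–6 mm low. I went lower and both then held.
- **Final measurements:** the straight leg's tip came out about 6 mm short of where it should be, and the coil 5 mm low. I put this down to how well I could pick the thin tip in the picture and to calibration, because the coil, bent leg and force checks all agreed. No other check confirms those two readings.

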